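# Load a leaching batch into the orbital shaker

## Task

Load this leaching batch into the numbered pockets of the shaker in batch order, one bottle after another and skipping no pocket: the white-capped blank in pocket 1, the yellow-capped control in pocket 2, then every blue-capped sample (two or three of them, in any order among themselves), and last the red-capped check bottle in the pocket right after the samples. Once all bottles stand in their pockets, press the green start button fully down and let it come up again. Clear both emptied bottle strips away onto the pile in the stacking stand, lying flat and lengthways between its uprights, each lowered until it rests and not dropped, and leave the other glassware and boxes where they are.

Things in the scene. Friction and masses are not known exactly. Their poses are not given: they have to be found in the camera images.
- blank: the blank: round white plastic bottle with a white screw cap and paper label, 106 mm high: body 48 mm across up to 73 mm, cap 40 mm across from 84 to 106 mm; 0.11 to 0.18 kg. Origin: centre of its underside, z up. It starts upright in one of the places of the two strips
- control: the control: round white plastic bottle with a yellow screw cap and paper label, 106 mm high: body 48 mm across up to 73 mm, cap 40 mm across from 84 to 106 mm; 0.11 to 0.18 kg. Origin: centre of its underside, z up. It starts upright in one of the places of the two strips
- sample_a: the sample: round white plastic bottle with a blue screw cap and paper label, 106 mm high: body 48 mm across up to 73 mm, cap 40 mm across from 84 to 106 mm; 0.11 to 0.18 kg. Origin: centre of its underside, z up. It starts upright in one of the places of the two strips; all samples are alike
- sample_b: the sample: round white plastic bottle with a blue screw cap and paper label, 106 mm high: body 48 mm across up to 73 mm, cap 40 mm across from 84 to 106 mm; 0.11 to 0.18 kg. Origin: centre of its underside, z up. It starts upright in one of the places of the two strips; all samples are alike
- sample_c: the sample: round white plastic bottle with a blue screw cap and paper label, 106 mm high: body 48 mm across up to 73 mm, cap 40 mm across from 84 to 106 mm; 0.11 to 0.18 kg. Origin: centre of its underside, z up. It starts upright in one of the places of the two strips; all samples are alike
- check: the check bottle: round white plastic bottle with a red screw cap and paper label, 106 mm high: body 48 mm across up to 73 mm, cap 40 mm across from 84 to 106 mm; 0.11 to 0.18 kg. Origin: centre of its underside, z up. It starts upright in one of the places of the two strips
- strip_a: blue-green bottle strip, a light (0.1 kg) stiff block 190 mm long (its x), 60 mm wide (y), 36 mm high, loose on the bench, with three square bottle places 51 mm wide and 24 mm deep (floor 12 mm above the underside): one in the middle, one 61 mm to either side along x. Origin: centre of the underside, z up. All strips are alike
- strip_b: blue-green bottle strip, a light (0.1 kg) stiff block 190 mm long (its x), 60 mm wide (y), 36 mm high, loose on the bench, with three square bottle places 51 mm wide and 24 mm deep (floor 12 mm above the underside): one in the middle, one 61 mm to either side along x. Origin: centre of the underside, z up. All strips are alike
- stand: stacking stand for empty strips, fixed: plate 226 x 96 x 8 mm with four steel corner uprights to 214 mm above the bench, flared over the top 26 mm (229 x 99 mm overall). Inside the uprights 206 mm along its x, 76 mm along its y; open above, and along the sides except the last 20 mm at the ends. Origin: centre of the underside, on the bench; z up
- stand_in (a point): centre of the top of the stand's plate, 8 mm above the bench, axes as the stand's. On it lies a pile of one, two or three empty strips of 36 mm each, lengthways along x, up to 4 mm off centre; how many is not reported
- shaker: orbital shaker, fixed: white housing 290 mm deep (its x; front at -x), 300 mm wide (y), 74 mm high, control ledge in front, behind it a grey carrier 166 x 240 mm, rim 139 mm above the bench, with two rows of three pockets, each numbered in white dots on the wall before it: front row 1, 2, 3 from left (+y) to right, back row 4, 5, 6. Bottles in it reach 205 mm. Origin: centre of the underside
- pocket1 (a point): centre of the floor of pocket 1 (1 white dot; front row, left), 99 mm above the bench; the pocket is 56 mm square, 40 mm deep, and the pockets lie 74 mm apart; axes as the shaker's
- pocket2 (a point): centre of the floor of pocket 2 (2 white dots; front row, middle), 99 mm above the bench; the pocket is 56 mm square, 40 mm deep, and the pockets lie 74 mm apart; axes as the shaker's
- pocket3 (a point): centre of the floor of pocket 3 (3 white dots; front row, right), 99 mm above the bench; the pocket is 56 mm square, 40 mm deep, and the pockets lie 74 mm apart; axes as the shaker's
- pocket4 (a point): centre of the floor of pocket 4 (4 white dots; back row, left), 99 mm above the bench; the pocket is 56 mm square, 40 mm deep, and the pockets lie 74 mm apart; axes as the shaker's
- pocket5 (a point): centre of the floor of pocket 5 (5 white dots; back row, middle), 99 mm above the bench; the pocket is 56 mm square, 40 mm deep, and the pockets lie 74 mm apart; axes as the shaker's
- pocket6 (a point): centre of the floor of pocket 6 (6 white dots; back row, right), 99 mm above the bench; the pocket is 56 mm square, 40 mm deep, and the pockets lie 74 mm apart; axes as the shaker's
- start (a joint): travel of the start button: 0 up, 0.006 m fully down; a spring pushes it up again, fully down takes about 5 N
- start_top (a point): centre of the top of the green round start button (28 mm diameter, in a black ring) at the left of the shaker's front ledge; it is pressed straight down
- wash_bottle: white wash bottle with red top and bent spout, 62 mm diameter, 180 mm high; bystander, to be left where it is. Origin: centre of its underside
- amber_bottle: brown glass reagent bottle with black cap, 74 mm diameter, 165 mm high; bystander, to be left where it is. Origin: centre of its underside
- flask: clear volumetric flask, 82 mm diameter at the belly, thin neck, 172 mm high; bystander, to be left where it is. Origin: centre of its underside
- beaker: small clear beaker, 68 mm diameter, 85 mm high; bystander, to be left where it is. Origin: centre of its underside
- filter_box: flat blue box of filter papers, 125 x 125 x 28 mm; bystander, to be left where it is. Origin: centre of its underside
Things that resemble listed ones, but are neither listed nor needed, are in the scene too. Leave any purple look-alike of the strip_b alone.

How it is judged (in metres and radians):
On the way, in this order (a step that is already met when the one before it is completed fails the run):
1. the white-capped blank stands in pocket 1, let go (horizontal distance between blank and pocket1 below 0.009 m and z of blank in the frame of pocket1 below 0.006 m and angle between blank's own z axis and vertical below 0.15 rad and contact force between blank and the fingers below 0.1 N), for 0.2 s.
2. the yellow-capped control stands in pocket 2, let go (horizontal distance between control and pocket2 below 0.009 m and z of control in the frame of pocket2 below 0.006 m and angle between control's own z axis and vertical below 0.15 rad and contact force between control and the fingers below 0.1 N), for 0.2 s.
3. all samples stand in the pockets that follow, without a gap, let go (((horizontal distance between sample_a and pocket3 below 0.009 m and z of sample_a in the frame of pocket3 below 0.006 m and angle between sample_a's own z axis and vertical below 0.15 rad) or (horizontal distance between sample_a and pocket4 below 0.009 m and z of sample_a in the frame of pocket4 below 0.006 m and angle between sample_a's own z axis and vertical below 0.15 rad) or (horizontal distance between sample_a and pocket5 below 0.009 m and z of sample_a in the frame of pocket5 below 0.006 m and angle between sample_a's own z axis and vertical below 0.15 rad)) and ((horizontal distance between sample_b and pocket3 below 0.009 m and z of sample_b in the frame of pocket3 below 0.006 m and angle between sample_b's own z axis and vertical below 0.15 rad) or (horizontal distance between sample_b and pocket4 below 0.009 m and z of sample_b in the frame of pocket4 below 0.006 m and angle between sample_b's own z axis and vertical below 0.15 rad) or (horizontal distance between sample_b and pocket5 below 0.009 m and z of sample_b in the frame of pocket5 below 0.006 m and angle between sample_b's own z axis and vertical below 0.15 rad)) and ((horizontal distance between sample_c and pocket3 below 0.009 m and z of sample_c in the frame of pocket3 below 0.006 m and angle between sample_c's own z axis and vertical below 0.15 rad) or (horizontal distance between sample_c and pocket4 below 0.009 m and z of sample_c in the frame of pocket4 below 0.006 m and angle between sample_c's own z axis and vertical below 0.15 rad) or (horizontal distance between sample_c and pocket5 below 0.009 m and z of sample_c in the frame of pocket5 below 0.006 m and angle between sample_c's own z axis and vertical below 0.15 rad)) and ((horizontal distance between sample_a and pocket3 below 0.009 m and z of sample_a in the frame of pocket3 below 0.006 m and angle between sample_a's own z axis and vertical below 0.15 rad) or (horizontal distance between sample_b and pocket3 below 0.009 m and z of sample_b in the frame of pocket3 below 0.006 m and angle between sample_b's own z axis and vertical below 0.15 rad) or (horizontal distance between sample_c and pocket3 below 0.009 m and z of sample_c in the frame of pocket3 below 0.006 m and angle between sample_c's own z axis and vertical below 0.15 rad)) and ((horizontal distance between sample_a and pocket4 below 0.009 m and z of sample_a in the frame of pocket4 below 0.006 m and angle between sample_a's own z axis and vertical below 0.15 rad) or (horizontal distance between sample_b and pocket4 below 0.009 m and z of sample_b in the frame of pocket4 below 0.006 m and angle between sample_b's own z axis and vertical below 0.15 rad) or (horizontal distance between sample_c and pocket4 below 0.009 m and z of sample_c in the frame of pocket4 below 0.006 m and angle between sample_c's own z axis and vertical below 0.15 rad)) and contact force between each of sample_a, sample_b, sample_c and the fingers below 0.1 N), for 0.2 s.
4. the red-capped check bottle stands in the next pocket, let go (((horizontal distance between check and pocket5 below 0.009 m and z of check in the frame of pocket5 below 0.006 m and angle between check's own z axis and vertical below 0.15 rad) or ((horizontal distance between check and pocket6 below 0.009 m and z of check in the frame of pocket6 below 0.006 m and angle between check's own z axis and vertical below 0.15 rad) and ((horizontal distance between sample_a and pocket5 below 0.009 m and z of sample_a in the frame of pocket5 below 0.006 m and angle between sample_a's own z axis and vertical below 0.15 rad) or (horizontal distance between sample_b and pocket5 below 0.009 m and z of sample_b in the frame of pocket5 below 0.006 m and angle between sample_b's own z axis and vertical below 0.15 rad) or (horizontal distance between sample_c and pocket5 below 0.009 m and z of sample_c in the frame of pocket5 below 0.006 m and angle between sample_c's own z axis and vertical below 0.15 rad)))) and contact force between check and the fingers below 0.1 N), for 0.2 s.
5. with all bottles in, the start button is pressed home (all of step 3 and horizontal distance between blank and pocket1 below 0.009 m and z of blank in the frame of pocket1 below 0.006 m and angle between each of blank, control's own z axis and vertical below 0.15 rad and horizontal distance between control and pocket2 below 0.009 m and z of control in the frame of pocket2 below 0.006 m and ((horizontal distance between check and pocket5 below 0.009 m and z of check in the frame of pocket5 below 0.006 m and angle between check's own z axis and vertical below 0.15 rad) or ((horizontal distance between check and pocket6 below 0.009 m and z of check in the frame of pocket6 below 0.006 m and angle between check's own z axis and vertical below 0.15 rad) and ((horizontal distance between sample_a and pocket5 below 0.009 m and z of sample_a in the frame of pocket5 below 0.006 m and angle between sample_a's own z axis and vertical below 0.15 rad) or (horizontal distance between sample_b and pocket5 below 0.009 m and z of sample_b in the frame of pocket5 below 0.006 m and angle between sample_b's own z axis and vertical below 0.15 rad) or (horizontal distance between sample_c and pocket5 below 0.009 m and z of sample_c in the frame of pocket5 below 0.006 m and angle between sample_c's own z axis and vertical below 0.15 rad)))) and value of joint start above 0.0045 m), for 0.05 s.
At the end, for the whole second after the job is handed in: Blank, control, the samples and the check bottle stand let go in pockets 1, 2, 3.. in that order without a gap (9 mm from centre, 6 mm off the floor at most); both strips lie flat at rest on the pile in the stand (within 18 mm and 0.15 rad of it); the start button is up (all of step 3 and horizontal distance between blank and pocket1 below 0.009 m and z of blank in the frame of pocket1 below 0.006 m and angle between each of blank, control's own z axis and vertical below 0.15 rad and horizontal distance between control and pocket2 below 0.009 m and z of control in the frame of pocket2 below 0.006 m and ((horizontal distance between check and pocket5 below 0.009 m and z of check in the frame of pocket5 below 0.006 m and angle between check's own z axis and vertical below 0.15 rad) or ((horizontal distance between check and pocket6 below 0.009 m and z of check in the frame of pocket6 below 0.006 m and angle between check's own z axis and vertical below 0.15 rad) and ((horizontal distance between sample_a and pocket5 below 0.009 m and z of sample_a in the frame of pocket5 below 0.006 m and angle between sample_a's own z axis and vertical below 0.15 rad) or (horizontal distance between sample_b and pocket5 below 0.009 m and z of sample_b in the frame of pocket5 below 0.006 m and angle between sample_b's own z axis and vertical below 0.15 rad) or (horizontal distance between sample_c and pocket5 below 0.009 m and z of sample_c in the frame of pocket5 below 0.006 m and angle between sample_c's own z axis and vertical below 0.15 rad)))) and horizontal distance between each of strip_a, strip_b and stand below 0.018 m and angle between the x axis of each of strip_a, strip_b and the x axis of stand, either way round below 0.15 rad and angle between each of strip_a, strip_b's own z axis and vertical below 0.06 rad and height (world z) of each of strip_a, strip_b above 0.035 m and linear speed of each of strip_a, strip_b below 0.02 m/s and value of joint start below 0.002 m); the robot touches nothing.
It fails at once if a bystander (wash bottle, amber bottle, flask, beaker or filter box) is pushed more than 3 cm or tipped (distance of any of wash_bottle, amber_bottle, flask, beaker, filter_box from where it was at the start of the episode above 0.03 m or angle between any of wash_bottle, amber_bottle, flask, beaker, filter_box's own z axis and vertical above 0.4 rad).
It fails at once if a strip is let go in the air and drops on the pile (falls faster than 0.4 m/s, that is from more than about 1 cm) ((contact force between strip_a and the fingers below 0.1 N and contact force between strip_a and anything else below 0.1 N and linear speed of strip_a above 0.4 m/s and height (world z) of strip_a above 0.05 m and horizontal distance between strip_a and stand below 0.05 m) or (contact force between strip_b and the fingers below 0.1 N and contact force between strip_b and anything else below 0.1 N and linear speed of strip_b above 0.4 m/s and height (world z) of strip_b above 0.05 m and horizontal distance between strip_b and stand below 0.05 m)).
Of pile1, pile2, pile3 only 1 to 1 are there at a start; the rules pass over those that are not, and their reading is None.
Of sample_a, sample_b, sample_c only 2 to 3 are there at a start; the rules pass over those that are not, and their reading is None.
At some moment in a run one of strip_a, strip_b may be knocked a few centimetres aside while the robot is not near it.
Once in a run the grip may slacken for a moment while it holds something.
It also fails if it takes over 210 s, if anything falls off the work surface, if the arm or the gripper's body presses on something with over 40 N, if the wrist force passes 120 N, or if a joint passes its speed limit or range.

## Robot

A 6-joint arm with a two-finger parallel gripper is mounted at the origin on the work surface. World frame = base frame: x ahead of the robot, y to its left, z up, the work surface at z = 0. Lengths are in m, angles in degrees, forces in N, time in s.
With the tool pointing down it reaches from about 0.325 to 0.775 m from the base axis. Payload 5.5 kg.
Tool frame: the origin (TCP) lies at the very end of the fingers, on their centre line; the grasp point (between the pads) lies 19 mm behind it (bot.grip_depth is the distance from the TCP to the grasp point, in m); z points along the fingers, x is the direction in which the jaws open and shut, and the axes are right-handed (so a half turn about z gives the same grasp; the last joint's range is limited). The gripper opens to 88 mm and grips with 3 to 60 N. Pads are 20 mm wide; open, the fingers measure 115 mm over their backs; the gripper's body (75 mm by 178 mm) begins 61 mm behind the grasp point.
Start: joints at [60.865, 5.22, 70.514, -0, 104.267, -3.249], TCP at [0.262, 0.54, 0.223] pointing down, gripper open.
Joint ranges: [-164.24, 164.24], [-49.07, 125.15], [9.68, 141.18], [-86.29, 266.29], [3.28, 154.24], [-151.56, 151.56]. Speed limits (degrees/s): [147.25, 147.25, 172.46, 180, 180, 180].

## Interface

Orientations are given as a 3x3 rotation matrix whose columns are the frame's x, y, z axes.
In Python, from rig import readout, optics, bot gives the robot as it stands. The module is installed in compiled form; this text tells all that it offers.
- The arm moves only by the tool drive_tool, never from a script. Its argument "motion" is text: rows parted by semicolons, each of 5 numbers parted by spaces: the shift along the world's x, y, z in units of 4 cm (1.0 is 4 cm), then the turn about the world's z in units of 0.1 rad (1.0 is 0.1 rad), then the closure, from -1 (fully open) to 1 (shut). A call has exactly 8 rows; each row shifts and turns the pose as measured when the row begins; what a row does not reach is not made up. A row lasts 1/8 s, in which the tool goes at most 62.5 mm and 10.7 degrees, less where a joint would pass 70% of its speed; a pose out of reach is approached as far as the arm can. A call with a number of a shift or a turn outside -1 to 1 is refused whole. A call with a gripper value outside its range is refused whole. The fingers move at their own pace and stop on an object; the grip force is fixed at half the most. Time passes only in rows, so rows that do not move let the fingers close, or fill a call up. It gives the time, the measured TCP pose, the force and the opening at its end, in the units of the state.
- readout.get_state(): the state, without advancing time (a new reading comes with each control period).
- optics.read_camera(name): name is "side" or "top"; returns a dict with "pixels" (420x560x3 uint8, blue, green, red), "camera_matrix" (3x3 intrinsics, pixels), "k1" (the pictures are not rectified: a ray, as slopes to the right and down, at radius r is drawn at 1 + k1 r^2 times it, then the intrinsics apply), "R" (3x3) and "t" (3): a world point X has camera coordinates R X + t. Camera axes: x right, y down, z forward; pixel columns grow to the right and rows downward; lengths in m; the calibration is good to about 2 mm. A picture is of the moment at which its call begins. There is no depth.
- bot.finish_job(): hands the job in, once; it reports no verdict.
The state is a dict: "time_s": time; "joint_positions": joint angles; "dq": joint speeds; "joint_efforts": joint torques, N m; "tool_pos": TCP position; "orientation": TCP orientation; "force": force on the tool from outside, world axes, zero at the start; "ft_torque": the same for the moment, N m; "grip_width": opening from 0.0 (shut) to 1.0 (fully open).
Only numpy, scipy, OpenCV 4.12 (cv2) and the standard library are available. Lean on these libraries where they do the work, as an engineer would, in place of code of your own. Each camera call takes 0.05 s, during which the arm holds its last target. There are 200 camera calls.

## Working session

There is one attempt and no reset: what is moved stays moved. The work goes in short steps, Python scripts to look and compute and a tool call to move; the robot and the scene stay as the last step left them, time stands still between calls to the robot, and variables do not carry over. Pictures are saved under pics/ and viewed, about 12 in all and at most 16, crops included, and the job is handed in when it is done.

Besides the shell and the picture viewer there is one more tool, called after "Request:" in YAML: its name, and indented under it one key for each argument. drive_tool: Moves the arm, as the interface text tells. Shifts and turns lie within -1 to 1; 1 stands for 4 cm of shift or 0.1 rad of turn. Its arguments: {"type":"object","properties":{"motion":{"type":"string"}},"required":["motion"]}

```bash
mkdir -p pics; cat > h.py <<'E'
import numpy as np,cv2
from rig import readout,optics,bot
def look(name,fn=None):
    c=optics.read_camera(name)
    if fn: cv2.imwrite('pics/'+fn,c['pixels'])
    return c
def ray(c,u,v):
    K=np.array(c['camera_matrix']);k=c['k1']
    d=cv2.undistortPoints(np.array([[[u,v]]],float),K,np.array([k,0,0,0,0.]))[0,0]
    R=np.array(c['R']);t=np.array(c['t'])
    return -R.T@t,R.T@np.array([d[0],d[1],1])
def onz(c,u,v,z):
    o,d=ray(c,u,v);return o+d*(z-o[2])/d[2]
def proj(c,X):
    K=np.array(c['camera_matrix'])
    p=cv2.projectPoints(np.array(X,float).reshape(-1,1,3),cv2.Rodrigues(np.array(c['R']))[0],np.array(c['t'],float),K,np.array([c['k1'],0,0,0,0.]))[0]
    return p.reshape(-1,2)
E
python3 - <<'E'
from h import *
np.set_printoptions(precision=3,suppress=True)
for n in('top','side'):
    c=look(n,n+'0.png');o=-np.array(c['R']).T@np.array(c['t']);print(n,o,c['camera_matrix'][0][0],c['k1'],np.array(c['R']))
print(readout.get_state())
E
```

```text
top [0.343 0.016 1.5  ] 518.2739516191375 -0.12656519422101925 [[-0.013 -1.     0.019]
 [-0.994  0.01  -0.11 ]
 [ 0.11  -0.02  -0.994]]
side [0.425 1.168 0.9  ] 420.0820510649069 -0.0004127730944224245 [[-0.997 -0.07   0.02 ]
 [-0.056  0.559 -0.827]
 [ 0.046 -0.826 -0.561]]
{'time_s': 0.1, 'joint_positions': array([ 60.865,   5.258,  70.574,   0.001, 104.269,  -3.247]), 'dq': array([-0.036, -0.066, -0.149,  0.056, -0.023, -0.083]), 'joint_efforts': array([  0.003, -44.786, -40.757,   0.07 ,   0.028,  -0.   ]), 'tool_pos': array([0.262, 0.54 , 0.222]), 'orientation': array([[ 0.437,  0.9  , -0.001],
       [ 0.9  , -0.437, -0.002],
       [-0.002, -0.   , -1.   ]]), 'force': array([ 1.903, -0.646,  0.405]), 'ft_torque': array([-0.014,  0.021, -0.04 ]), 'grip_width': 0.9965852537981941}
```

View pics/top0.png

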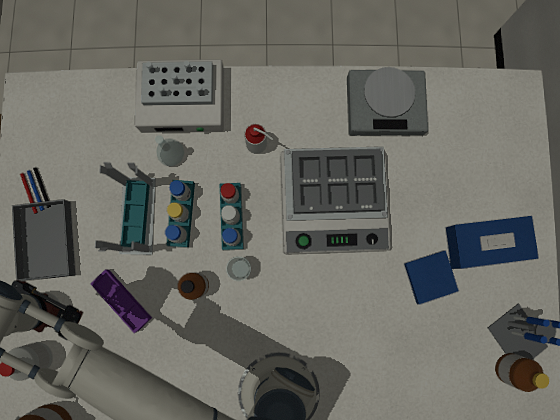

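View pics/side0.png

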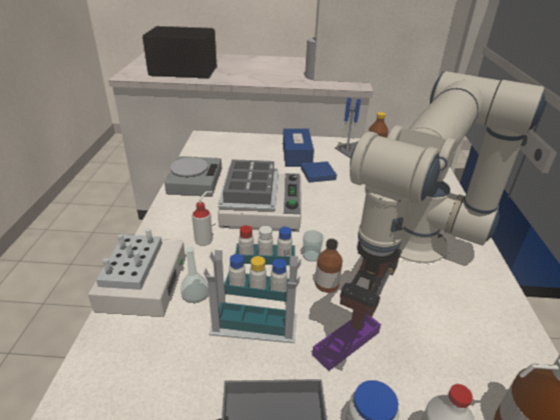

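Six bottles: the left strip, from far to near, holds blue, yellow, blue at top-view pixels (179,188), (175,211), (174,232). The right strip holds red, white, blue at (228,191), (230,213), (231,235). The stand is at about (130,213) with one strip on it, and the button is at (303,241). There are three samples, so the check bottle goes in pocket 6.

```bash
cat >> h.py <<'E'
HSV={'white':((0,0,150),(180,60,255)),'yellow':((18,110,90),(34,255,255)),'blue':((105,120,70),(128,255,255)),'red':((0,140,70),(9,255,255)),'teal':((80,90,40),(100,255,255)),'green':((45,120,50),(78,255,255)),'purple':((132,80,30),(160,255,255))}
def blobs(c,col,amin=20,box=(60,540,130,300)):
    h=cv2.cvtColor(c['pixels'],cv2.COLOR_BGR2HSV);m=cv2.inRange(h,np.array(HSV[col][0]),np.array(HSV[col][1]))
    M=np.zeros_like(m);M[box[2]:box[3],box[0]:box[1]]=m[box[2]:box[3],box[0]:box[1]]
    M=cv2.morphologyEx(M,cv2.MORPH_OPEN,np.ones((2,2),np.uint8))
    n,l,s,ce=cv2.connectedComponentsWithStats(M)
    return [(ce[i],s[i],(l==i)) for i in range(1,n) if s[i][4]>=amin]
E
python3 - <<'E'
from h import *
np.set_printoptions(precision=3,suppress=True)
c=look('top')
for col,z in [('blue',.118),('yellow',.118),('red',.118),('white',.118),('green',.08),('teal',.036)]:
    for ce,s,l in blobs(c,col):
        if s[4]<3000: print(col,ce,s,onz(c,*ce,z))
im=cv2.resize(c['pixels'][130:280,80:400],None,fx=2.5,fy=2.5,interpolation=cv2.INTER_CUBIC);cv2.imwrite('pics/z.png',im)
E
```

```text
blue [176.934 188.099] [171 182  13  14 151] [0.573 0.272 0.118]
blue [477.151 244.828] [ 456  224   52   43 1208] [ 0.41  -0.545  0.118]
blue [172.917 232.827] [167 226  13  15 156] [0.452 0.281 0.118]
blue [230.107 235.864] [223 229  15  15 169] [0.443 0.128 0.118]
blue [513.286 252.81 ] [509 249  11  10  42] [ 0.386 -0.648  0.118]
blue [430.794 278.713] [ 408  254   48   47 1325] [ 0.32  -0.41   0.118]
yellow [174.811 210.428] [168 204  14  14 159] [0.513 0.277 0.118]
red [253.794 137.413] [246 131  18  14 155] [0.712 0.063 0.118]
red [228.425 190.8  ] [222 184  14  14 160] [0.564 0.132 0.118]
green [304.06  241.518] [299 237  11  10  83] [ 0.428 -0.072  0.08 ]
teal [136.796 213.252] [124 182  24  63 942] [0.516 0.402 0.036]
teal [189.   182.75] [184 182  10   3  24] [0.602 0.252 0.036]
teal [237.609 185.174] [234 184   8   4  23] [0.594 0.113 0.036]
teal [183.661 202.419] [172 199  21   7  62] [0.546 0.267 0.036]
teal [223.3 204.3] [221 199   8  10  40] [0.539 0.154 0.036]
teal [237.388 205.143] [231 202  12   7  49] [0.536 0.114 0.036]
teal [180.468 223.848] [170 220  21   7  79] [0.484 0.276 0.036]
teal [231.78 226.97] [222 222  21  12 100] [0.474 0.13  0.036]
teal [180.62  244.901] [171 241  18   7  71] [0.424 0.275 0.036]
teal [233.488 247.702] [223 244  21   7  84] [0.415 0.125 0.036]
```

View pics/z.png

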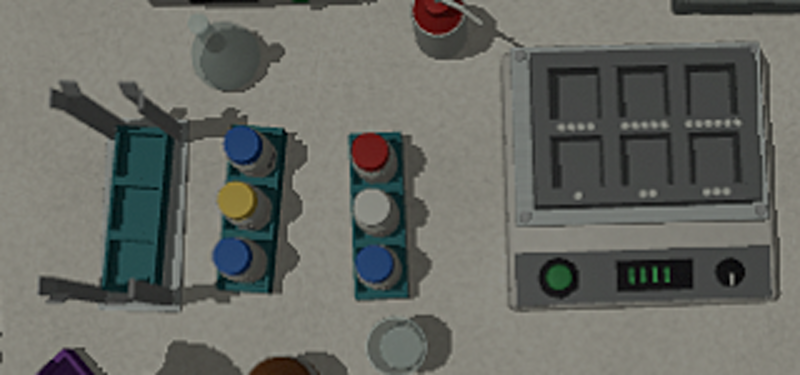

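```bash
python3 - <<'E'
from h import *
np.set_printoptions(precision=4,suppress=True)
c=look('top');im=c['pixels'];g=cv2.cvtColor(im,cv2.COLOR_BGR2GRAY)
m=np.zeros_like(g);m[140:220,285:388]=(g[140:220,285:388]<115)*255
m=cv2.morphologyEx(m,cv2.MORPH_CLOSE,np.ones((5,5),np.uint8))
n,l,s,ce=cv2.connectedComponentsWithStats(m);i=1+np.argmax(s[1:,4]);print(s[i])
cn=cv2.findContours((l==i).astype(np.uint8),0,1)[0][0]
r=cv2.minAreaRect(cn);P=np.array([onz(c,*p,.139)[:2] for p in cv2.boxPoints(r)]);print(P,P.mean(0),[np.linalg.norm(P[k]-P[k-1]) for k in range(4)])
# dots
d=np.zeros_like(g);d[150:212,292:382]=(g[150:212,292:382]>140)*255
n,l,s,ce=cv2.connectedComponentsWithStats(d)
for k in range(1,n):
    if s[k][4]<200: print(ce[k],s[k][4],onz(c,*ce[k],.139)[:2])
big=cv2.resize(im[140:262,275:397],None,fx=5,fy=5,interpolation=cv2.INTER_CUBIC)
cv2.imwrite('pics/sh.png',cv2.convertScaleAbs(big,alpha=1.6))
# strip in pile, strips
for ce_,s_,l_ in blobs(c,'white',box=(215,245,195,225)): print('white',ce_,s_,onz(c,*ce_,.118))
E
```

```text
[ 285  145  103   75 6549]
[[ 0.4843 -0.0188]
 [ 0.6843 -0.0214]
 [ 0.6832 -0.2984]
 [ 0.4813 -0.2907]] [ 0.5833 -0.1573] [np.float64(0.2719348902806095), np.float64(0.20011271836897687), np.float64(0.2770435318592814), np.float64(0.2020289122112802)]
[337.  179.5] 2 [ 0.5889 -0.1593]
[341.  179.5] 2 [ 0.5889 -0.17  ]
[345.  179.5] 2 [ 0.5888 -0.1808]
[355. 179.] 1 [ 0.59   -0.2078]
[359. 179.] 1 [ 0.5899 -0.2186]
[363.  178.5] 2 [ 0.5912 -0.2295]
[367.  178.5] 2 [ 0.5911 -0.2403]
[371.  178.5] 2 [ 0.5911 -0.2511]
[375.  178.5] 2 [ 0.591 -0.262]
[304.  180.5] 2 [ 0.5869 -0.0708]
[308. 180.] 1 [ 0.5882 -0.0815]
[312. 180.] 1 [ 0.5881 -0.0922]
[316. 180.] 1 [ 0.588  -0.1029]
[329.5 180. ] 2 [ 0.5877 -0.1391]
[334. 180.] 1 [ 0.5876 -0.1512]
[311.  207.5] 2 [ 0.5142 -0.0881]
[337. 207.] 1 [ 0.5148 -0.1574]
[340.5 207. ] 2 [ 0.5147 -0.1667]
[362.5 206. ] 2 [ 0.5168 -0.2258]
[366.5 206. ] 2 [ 0.5167 -0.2365]
[370. 206.] 1 [ 0.5167 -0.246 ]
```

View pics/sh.png

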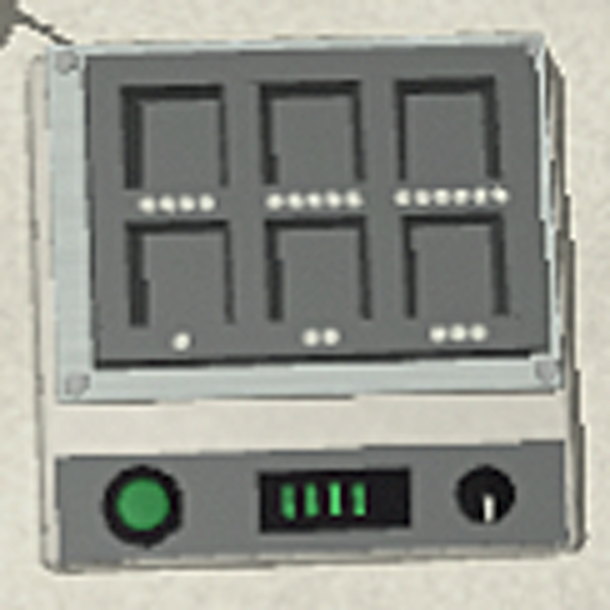

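Request:
drive_tool:
  motion: "0 0 1 0 -0.36; 0 0 1 0 -0.36; 0.6 -1 0 0.75 -0.36; 0.6 -1 0 0.75 -0.36; 0.6 -1 0 0.75 -0.36; 0.6 -1 0 0.75 -0.36; 0.6 -1 0 0.75 -0.36; 0.6 -1 0 0.75 -0.36"

```text
time_s: 1.2
tool_pos: [0.407, 0.294, 0.3002]
orientation: [[-0.019, 1.0, 0.0], [1.0, 0.019, -0.007], [-0.007, -0.0, -1.0]]
force: [-0.6, -0.1, 0.3]
grip_width: 0.684
```

Request:
drive_tool:
  motion: "0.48 -0.82 0 0 -0.36; 0.48 -0.82 0 0 -0.36; 0.48 -0.82 0 0 -0.36; 0.48 -0.82 0 0 -0.36; 0.48 -0.82 0 0 -0.36; 0 0 -0.9 0 -0.36; 0 0 -0.9 0 -0.36; 0 0 -0.9 0 -0.36"

```text
time_s: 2.2
tool_pos: [0.5078, 0.1203, 0.1915]
orientation: [[-0.013, 1.0, 0.006], [1.0, 0.013, -0.007], [-0.007, 0.006, -1.0]]
force: [0.2, -0.7, -0.2]
grip_width: 0.68
```

```bash
python3 - <<'E'
from h import *
c=look('side');s=readout.get_state();print(s['tool_pos'])
im=c['pixels'].copy()
for X in [s['tool_pos']]+[(.5035,.130,.118)]: 
    p=proj(c,[X])[0];cv2.circle(im,(int(round(p[0]*1)),int(round(p[1]))),1,(0,0,255),-1)
cv2.imwrite('pics/s1.png',cv2.resize(im[170:350,190:350],None,fx=4,fy=3.3))
E
```

```text
[0.50586506 0.12001678 0.1853326 ]
```

View pics/s1.png

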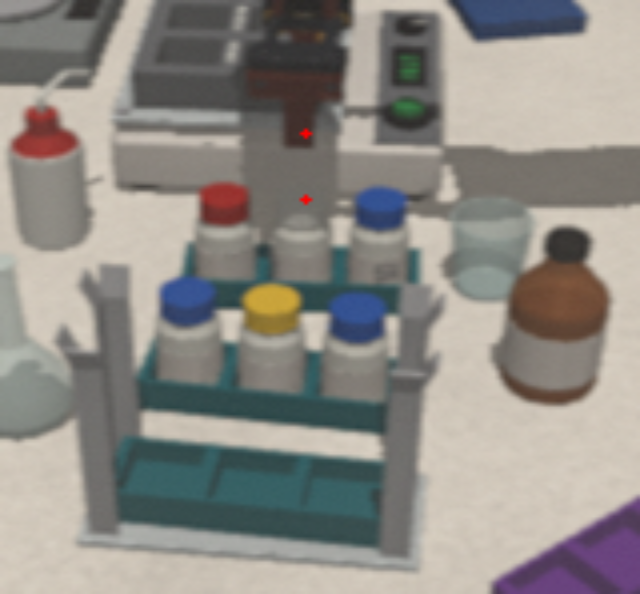

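Request:
drive_tool:
  motion: "-0.06 0.25 0 0 -0.36; 0 0 0 0 -0.36; 0 0 -0.6 0 -0.36; 0 0 -0.6 0 -0.36; 0 0 -0.5 0 -0.36; 0 0 -0.3 0 -0.36; 0 0 -0.2 0 -0.36; 0 0 0 0 -0.36"

```text
time_s: 3.25
tool_pos: [0.507, 0.1327, 0.1046]
orientation: [[-0.016, 1.0, 0.01], [1.0, 0.016, -0.006], [-0.006, 0.01, -1.0]]
force: [-0.3, 0.7, -0.3]
grip_width: 0.685
```

Request:
drive_tool:
  motion: "-0.09 -0.05 -0.2 0 -0.36; 0 0 -0.1 0 -0.36; 0 0 0 0 -0.36; 0 0 0 0 1; 0 0 0 0 1; 0 0 0 0 1; 0 0 0 0 1; 0 0 0 0 1"

```text
time_s: 4.25
tool_pos: [0.5039, 0.1306, 0.0935]
orientation: [[-0.015, 1.0, 0.013], [1.0, 0.015, -0.005], [-0.005, 0.013, -1.0]]
force: [-0.1, 0.3, -0.3]
grip_width: 0.452
```

Request:
drive_tool:
  motion: "0 0 0.7 0 1; 0 0 1 0 1; 0 0 1 0 1; 0 0 1 0 1; 0 0 1 0 1; 0 0 0.7 0 1; 0.2 -0.8 0 0 1; 0.2 -0.8 0 0 1"

```text
time_s: 5.25
tool_pos: [0.5174, 0.0667, 0.3135]
orientation: [[-0.02, 1.0, 0.008], [1.0, 0.02, -0.006], [-0.006, 0.008, -1.0]]
force: [0.5, -0.4, -2.1]
grip_width: 0.448
```

Request:
drive_tool:
  motion: "0.2 -0.8 0 0 1; 0.2 -0.8 0 0 1; 0.2 -0.8 0 0 1; 0.1 -0.7 0 0 1; 0 -0.4 0 0 1; 0 0 0 0 1; 0 0 0 0 1; 0 0 0 0 1"

```text
time_s: 6.25
tool_pos: [0.5458, -0.0776, 0.3117]
orientation: [[-0.02, 1.0, 0.005], [1.0, 0.02, -0.004], [-0.004, 0.005, -1.0]]
force: [-0.4, 0.6, -1.9]
grip_width: 0.451
```

Request:
drive_tool:
  motion: "0.14 -0.24 0 0 1; 0 0 0 0 1; 0 0 -0.6 0 1; 0 0 -0.6 0 1; 0 0 -0.5 0 1; 0 0 -0.2 0 1; 0 0 0 0 1; 0 0 0 0 1"

```text
time_s: 7.25
tool_pos: [0.5526, -0.0864, 0.2359]
orientation: [[-0.022, 1.0, 0.008], [1.0, 0.022, -0.004], [-0.005, 0.008, -1.0]]
force: [0.0, -0.6, -0.6]
grip_width: 0.448
```

```bash
python3 - <<'E'
from h import *
c=look('side');s=readout.get_state();print(s['tool_pos'])
im=c['pixels'].copy()
cv2.imwrite('pics/s2.png',cv2.resize(im[150:250,200:320],None,fx=6,fy=6,interpolation=cv2.INTER_CUBIC))
E
```

```text
[ 0.55260205 -0.0864326   0.23599938]
```

View pics/s2.png

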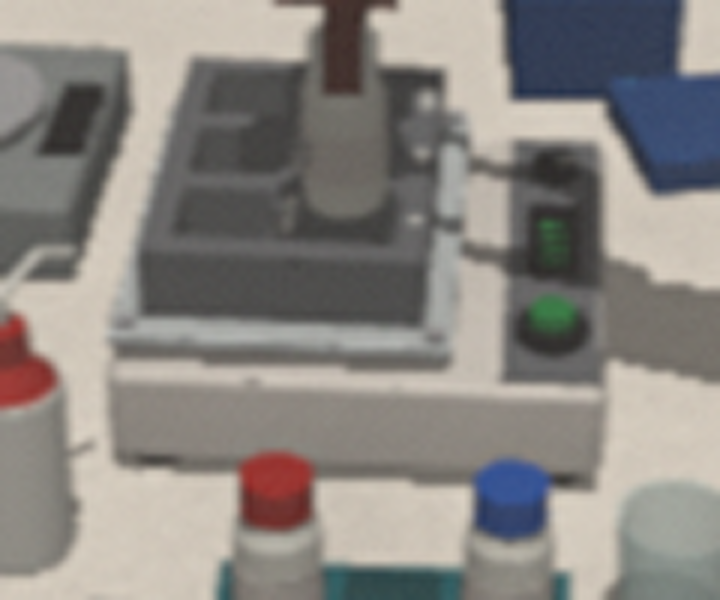

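Request:
drive_tool:
  motion: "-0.03 0 -0.4 0 1; 0 0 -0.3 0 1; 0 0 -0.2 0 1; 0 0 -0.2 0 1; 0 0 -0.1 0 1; 0 0 -0.1 0 1; 0 0 0 0 1; 0 0 0 0 1"

```text
time_s: 8.3
tool_pos: [0.5516, -0.0865, 0.1816]
orientation: [[-0.022, 1.0, 0.011], [1.0, 0.022, -0.005], [-0.005, 0.011, -1.0]]
force: [0.3, 0.3, -2.5]
grip_width: 0.448
```

Request:
drive_tool:
  motion: "0 0 0 0 -0.36; 0 0 0 0 -0.36; 0 0 0 0 -0.36; 0 0 0.5 0 -0.36; 0 0 0.8 0 -0.36; 0 0 1 0 -0.36; 0 0 0.7 0 -0.36; 0 0 0 0 -0.36"

```text
time_s: 9.3
tool_pos: [0.5514, -0.0865, 0.3123]
orientation: [[-0.022, 1.0, 0.017], [1.0, 0.022, -0.006], [-0.007, 0.017, -1.0]]
force: [0.2, 0.8, -1.2]
grip_width: 0.679
```

Request:
drive_tool:
  motion: "-0.1 0.8 0 0 -0.36; -0.1 1 0 0 -0.36; -0.1 1 0 0 -0.36; -0.1 1 0 0 -0.36; -0.1 1 0 0 -0.36; -0.1 1 0 0 -0.36; -0.1 1 0 0 -0.36; -0.1 1 0 0 -0.36"

```text
time_s: 10.3
tool_pos: [0.5165, 0.2317, 0.3047]
orientation: [[-0.016, 1.0, 0.009], [1.0, 0.016, -0.008], [-0.009, 0.009, -1.0]]
force: [0.1, 0.3, 0.0]
grip_width: 0.678
```

```bash
cat > chk.py <<'E'
from h import *
np.set_printoptions(precision=4,suppress=True)
c=look('top');print(readout.get_state()['tool_pos'])
for col,z,b in [('blue',.118,(150,250,170,255)),('yellow',.118,(150,250,170,255)),('red',.118,(210,250,170,255)),('teal',.036,(150,250,170,255)),('blue',.205,(290,385,150,215)),('yellow',.205,(290,385,150,215)),('red',.205,(290,385,150,215)),('white',.205,(290,385,150,200))]:
    for ce,s,l in blobs(c,col,box=b): print(col,z,ce.round(1),s[4],onz(c,*ce,z)[:2])
E
python3 chk.py
```

```text
[0.5154 0.236  0.304 ]
blue 0.118 [173.  232.8] 157 [0.4523 0.2814]
blue 0.118 [230.1 235.8] 170 [0.4427 0.1278]
yellow 0.118 [174.9 211.7] 128 [0.5093 0.2767]
red 0.118 [227. 188.] 75 [0.5723 0.1362]
teal 0.036 [237.6 185.2] 23 [0.5936 0.113 ]
teal 0.036 [232.9 223.4] 228 [0.4838 0.1265]
teal 0.036 [179.  224.1] 68 [0.4836 0.28  ]
teal 0.036 [180.4 244.7] 64 [0.4249 0.2757]
teal 0.036 [233.7 247.6] 86 [0.4153 0.1245]
```

Request:
drive_tool:
  motion: "-0.06 0.9 0 0 -0.36; 0 0.1 0 0 -0.36; 0 0 -0.7 0 -0.36; 0 0 -1 0 -0.36; 0 0 -1 0 -0.36; 0 0 -0.6 0 -0.36; 0 0 -0.2 0 -0.36; 0 0 0 0 -0.36"

```text
time_s: 11.35
tool_pos: [0.5121, 0.2725, 0.1558]
orientation: [[-0.019, 1.0, 0.003], [1.0, 0.019, -0.011], [-0.011, 0.003, -1.0]]
force: [-0.1, -0.5, 0.1]
grip_width: 0.676
```

Request:
drive_tool:
  motion: "0.02 0.11 -0.5 0 -0.36; 0 0 -0.6 0 -0.36; 0 0 -0.3 0 -0.36; 0 0 -0.15 0 -0.36; 0 0 0 0 -0.36; 0 0 0 0 1; 0 0 0 0 1; 0 0 0 0 1"

```text
time_s: 12.35
tool_pos: [0.5155, 0.2784, 0.0959]
orientation: [[-0.019, 1.0, 0.012], [1.0, 0.019, -0.007], [-0.007, 0.012, -1.0]]
force: [-0.1, 0.8, -1.1]
grip_width: 0.446
```

Request:
drive_tool:
  motion: "0 0 0.7 0 1; 0 0 1 0 1; 0 0 1 0 1; 0 0 1 0 1; 0 0 1 0 1; 0 0 0.7 0 1; 0.1 -0.8 0 0 1; 0.1 -1 0 0 1"

```text
time_s: 13.35
tool_pos: [0.5211, 0.2061, 0.3172]
orientation: [[-0.024, 1.0, 0.009], [1.0, 0.024, -0.008], [-0.008, 0.009, -1.0]]
force: [-0.1, -0.3, -0.4]
grip_width: 0.45
```

Request:
drive_tool:
  motion: "0.1 -1 0 0 1; 0.1 -1 0 0 1; 0.1 -1 0 0 1; 0.1 -1 0 0 1; 0.1 -1 0 0 1; 0.1 -1 0 0 1; 0.1 -1 0 0 1; 0 -0.7 0 0 1"

```text
time_s: 14.35
tool_pos: [0.5486, -0.1125, 0.3175]
orientation: [[-0.024, 1.0, 0.01], [1.0, 0.024, -0.008], [-0.008, 0.01, -1.0]]
force: [-0.1, -0.0, -2.3]
grip_width: 0.448
```

Request:
drive_tool:
  motion: "0 -0.4 0 0 1; 0 0 0 0 1; 0 0 0 0 1; 0 0 -0.5 0 1; 0 0 -0.5 0 1; 0 0 -0.3 0 1; 0 0 0 0 1; 0 0 0 0 1"

```text
time_s: 15.35
tool_pos: [0.5516, -0.1276, 0.2793]
orientation: [[-0.025, 0.999, 0.036], [0.999, 0.026, -0.019], [-0.02, 0.035, -0.999]]
force: [-0.4, -0.8, 0.4]
grip_width: 0.448
```

Request:
drive_tool:
  motion: "0 0 0.5 0 1; 0 0 0.4 0 1; 0 0 0 0 1; 0 -0.4 0 0 1; 0 -0.4 0 0 1; 0 0 0 0 1; 0 0 0 0 1; 0 0 0 0 1"

```text
time_s: 16.35
tool_pos: [0.5512, -0.1609, 0.3119]
orientation: [[-0.026, 0.999, 0.028], [1.0, 0.027, -0.015], [-0.016, 0.028, -0.999]]
force: [-0.0, 0.0, -1.4]
grip_width: 0.453
```

```bash
python3 chk.py|tail -4; python3 - <<'E'
from h import *
c=look('side');im=c['pixels'].copy()
cv2.imwrite('pics/s3.png',cv2.resize(im[120:250,200:320],None,fx=4.5,fy=4.5,interpolation=cv2.INTER_CUBIC))
E
```

```text
teal 0.036 [182.2 213.5] 426 [0.5137 0.2712]
teal 0.036 [232.6 216. ] 479 [0.5049 0.1274]
teal 0.036 [180.8 244.8] 69 [0.4245 0.2746]
teal 0.036 [233.7 247.6] 86 [0.4153 0.1245]
```

View pics/s3.png

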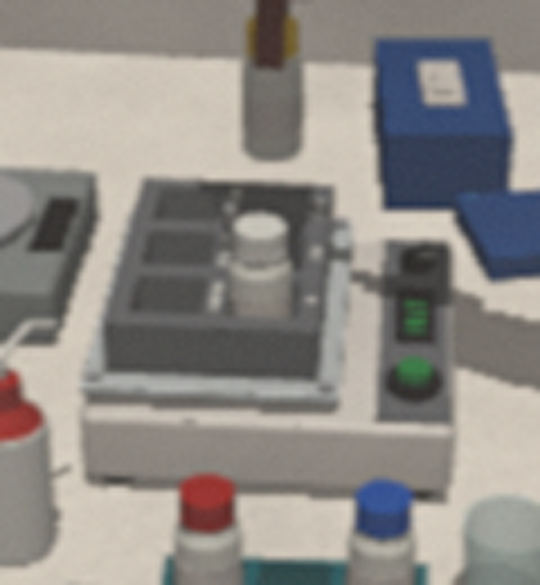

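```bash
python3 - <<'E'
from h import *
np.set_printoptions(precision=4,suppress=True)
c=look('side');s=readout.get_state();p=s['tool_pos'];R=s['orientation'];print(p,R[:,2])
for h in (.0815,.0839,.088):
    b=p+R[:,2]*h+np.array([-.0025,0,0])
    a=[b+np.array([.024*np.sin(t),.024*np.cos(t),0]) for t in np.linspace(0,6.28,60)]
    q=proj(c,a);print(h,'bottom row',q[:,1].max(),'cols',q[:,0].min(),q[:,0].max())
g=c['pixels'][120:165,245:280].astype(int)
print(g.sum(2)[15:,::2]//3)
E
```

```text
[ 0.5513 -0.1607  0.3122] [ 0.0285 -0.0154 -0.9995]
0.0815 bottom row 156.75547064478505 cols 252.96589475716524 266.5821426964089
0.0839 bottom row 157.36855284357435 cols 252.95213448506405 266.55573197472785
0.088 bottom row 158.41322805573685 cols 252.92868666189509 266.5107272048149
[[200 199 198 198 166 104  92  92  84 101 106 157 196 190 188 190 187 187]
 [196 198 197 200 166 104 107 112 107 109 105 153 196 193 192 190 192 193]
 [197 197 197 197 165 103 109 112 111 109 104 153 193 194 192 192 190 192]
 [198 198 197 199 164 103 109 109 110 108 103 151 192 189 191 191 190 191]
 [197 197 196 199 165 102 109 109 109 108 102 152 192 191 189 190 191 192]
 [196 198 196 198 165 103 107 110 108 110 104 147 190 190 189 190 191 193]
 [196 197 197 198 164 100 110 111 109 107 103 141 190 190 189 191 192 194]
 [195 196 196 199 165  99 107 109 108 106  98 143 192 193 192 191 191 194]
 [195 197 196 197 164  98 106 107 106 103  98 138 192 195 194 194 191 196]
 [195 195 194 195 162  96 103 106 107 104  99 143 194 196 197 196 193 196]
 [196 195 194 195 162  98 104 107 107 102  99 140 196 197 196
[... 739 characters left out ...]
199 196 197 197 199 196]
 [196 196 197 197 197 194 183 182 181 186 193 196 197 196 198 195 195 195]
 [197 197 196 197 198 197 197 197 198 198 197 196 197 192 195 196 198 196]
 [199 200 199 199 200 199 200 200 198 198 197 197 198 194 195 196 197 196]
 [177 190 187 190 190 189 189 191 190 191 195 194 194 198 197 198 195 196]
 [114 122 121 126 128 131 132 144 145 155 164 164 170 188 191 198 196 197]
 [ 70  69  69  73  81  76  76  89  88  95 104 101 115 135 143 192 196 196]
 [ 68  67  64  81  83  66  62  66  67  66  67  64  84 103 115 191 195 194]
 [ 76  73  68  86  82  65  67  66  67  66  66  67  87 105 112 192 195 197]
 [ 80  71  77  88  75  66  67  70  69  67  68  67  91 119 111 192 196 195]]
```

Request:
drive_tool:
  motion: "0.07 0 0 0 1; 0 0 -0.6 0 1; 0 0 -0.7 0 1; 0 0 -0.5 0 1; 0 0 -0.2 0 1; 0 0 0 0 1; 0 0 0 0 1; 0 0 0 0 1"

```text
time_s: 17.5
tool_pos: [0.5558, -0.1596, 0.2336]
orientation: [[-0.029, 0.999, 0.034], [0.999, 0.029, -0.017], [-0.018, 0.034, -0.999]]
force: [1.4, 0.1, -0.6]
grip_width: 0.449
```

Request:
drive_tool:
  motion: "-0.07 0 0 0 1; 0 0 0 0 1; 0 0 -0.4 0 1; 0 0 -0.4 0 1; 0 0 -0.2 0 1; 0 0 -0.1 0 1; 0 0 0 0 1; 0 0 0 0 1"

```text
time_s: 18.5
tool_pos: [0.5526, -0.1609, 0.1869]
orientation: [[-0.027, 0.999, 0.035], [0.999, 0.028, -0.019], [-0.02, 0.035, -0.999]]
force: [-0.1, -2.0, 0.4]
grip_width: 0.45
```

Entered the pocket. Lowering gently until contact.

Request:
drive_tool:
  motion: "0 0 -0.15 0 1; 0 0 -0.1 0 1; 0 0 -0.05 0 1; 0 0 0 0 1; 0 0 0 0 1; 0 0 0 0 1; 0 0 0 0 1; 0 0 0 0 1"

```text
time_s: 19.5
tool_pos: [0.5539, -0.1603, 0.179]
orientation: [[-0.028, 0.999, 0.042], [0.999, 0.029, -0.02], [-0.021, 0.041, -0.999]]
force: [0.2, -1.5, 1.3]
grip_width: 0.451
```

Request:
drive_tool:
  motion: "0 0 -0.1 0 1; 0 0 0 0 1; 0 0 0 0 1; 0 0 0 0 -0.36; 0 0 0 0 -0.36; 0 0 0 0 -0.36; 0 0 0 0 -0.36; 0 0 0 0 -0.36"

```text
time_s: 20.5
tool_pos: [0.5547, -0.1589, 0.1775]
orientation: [[-0.03, 0.999, 0.045], [0.999, 0.031, -0.018], [-0.02, 0.045, -0.999]]
force: [0.2, 0.7, -0.2]
grip_width: 0.683
```

Request:
drive_tool:
  motion: "0 0 0.4 0 -0.36; 0 0 0.6 0 -0.36; 0 0 1 0 -0.36; 0 0 1 0 -0.36; 0 0 0.7 0 -0.36; 0 0 0 0 -0.36; -0.3 0.8 0 0 -0.36; -0.3 1 0 0 -0.36"

```text
time_s: 21.5
tool_pos: [0.5295, -0.0873, 0.3336]
orientation: [[-0.026, 0.999, 0.048], [0.999, 0.027, -0.02], [-0.021, 0.047, -0.999]]
force: [0.5, 0.4, 0.5]
grip_width: 0.678
```

```bash
python3 chk.py
```

```text
[ 0.5285 -0.083   0.3344]
blue 0.118 [177.  188.1] 151 [0.5734 0.2718]
blue 0.118 [173.  232.8] 157 [0.4523 0.2814]
blue 0.118 [230.1 235.8] 170 [0.4428 0.1279]
red 0.118 [228.4 190.8] 160 [0.5645 0.1323]
teal 0.036 [189.  182.8] 24 [0.6023 0.2525]
teal 0.036 [237.6 185.2] 23 [0.5936 0.113 ]
teal 0.036 [182.2 213.5] 427 [0.5136 0.2713]
teal 0.036 [232.7 216. ] 479 [0.5049 0.1272]
teal 0.036 [180.8 244.8] 69 [0.4245 0.2746]
teal 0.036 [233.7 247.6] 86 [0.4153 0.1245]
```

Request:
drive_tool:
  motion: "-0.27 0.66 0 -1 -0.36; -0.27 0.66 0 -1 -0.36; -0.27 0.66 0 -1 -0.36; -0.27 0.66 0 -1 -0.36; -0.27 0.66 0 -1 -0.36; -0.27 0.66 0 -1 -0.36; -0.27 0.66 0 -1 -0.36; -0.2 0.4 0 -1 -0.36"

```text
time_s: 22.55
tool_pos: [0.4402, 0.1237, 0.3244]
orientation: [[0.714, 0.7, 0.01], [0.7, -0.713, -0.043], [-0.023, 0.037, -0.999]]
force: [0.4, 0.1, 0.1]
grip_width: 0.68
```

Request:
drive_tool:
  motion: "0 0 0 -1 -0.36; 0 0 0 -1 -0.36; 0 0 0 -1 -0.36; 0 0 0 -1 -0.36; 0 0 0 -1 -0.36; 0 0 0 -1 -0.36; 0 0 0 -1 -0.36; 0 0 0 -1 -0.36"

```text
time_s: 23.55
tool_pos: [0.4381, 0.1246, 0.315]
orientation: [[0.998, -0.046, -0.037], [-0.047, -0.998, -0.035], [-0.035, 0.036, -0.999]]
force: [0.3, 0.7, -0.5]
grip_width: 0.678
```

Request:
drive_tool:
  motion: "0 0 0 -1 -0.36; 0 0 0 -1 -0.36; 0 0 0 -1 -0.36; 0 0 0 -1 -0.36; 0 0 0 -1 -0.36; 0 0 0 -1 -0.36; 0 0 0 -1 -0.36; 0 0 0 -1 -0.36"

```text
time_s: 24.55
tool_pos: [0.4368, 0.1238, 0.3052]
orientation: [[0.641, -0.765, -0.063], [-0.766, -0.643, 0.006], [-0.045, 0.045, -0.998]]
force: [0.9, -0.7, -0.2]
grip_width: 0.681
```

Request:
drive_tool:
  motion: "0.1 0.1 0 -1 -0.36; 0.06 0 0 -1 -0.36; 0 0 -0.5 -1 -0.36; 0 0 -0.8 -1 -0.36; 0 0 -1 -1 -0.36; 0 0 -0.8 -1 -0.36; 0 0 -0.4 -0.8 -0.36; 0 0 0 0 -0.36"

```text
time_s: 25.55
tool_pos: [0.4401, 0.1267, 0.1518]
orientation: [[-0.006, -0.998, -0.055], [-0.999, 0.004, 0.044], [-0.044, 0.055, -0.998]]
force: [-0.5, -0.6, -0.6]
grip_width: 0.675
```

Request:
drive_tool:
  motion: "0.06 0.04 -0.5 0 -0.36; 0 0 -0.5 0 -0.36; 0 0 -0.25 0 -0.36; 0 0 -0.1 0 -0.36; 0 0 0 0 -0.36; 0 0 0 0 -0.36; 0 0 0 0 -0.36; 0 0 0 0 -0.36"

```text
time_s: 26.55
tool_pos: [0.4444, 0.1289, 0.0974]
orientation: [[-0.001, -0.999, -0.05], [-0.999, -0.002, 0.045], [-0.045, 0.05, -0.998]]
force: [-0.4, 0.1, 0.5]
grip_width: 0.678
```

Request:
drive_tool:
  motion: "-0.06 -0.02 -0.14 0 -0.36; 0 0 -0.03 0 -0.36; 0 0 0 0 -0.36; 0 0 0 0 1; 0 0 0 0 1; 0 0 0 0 1; 0 0 0 0 1; 0 0 0 0 1"

```text
time_s: 27.55
tool_pos: [0.4419, 0.1279, 0.0903]
orientation: [[-0.001, -0.999, -0.05], [-0.999, -0.002, 0.045], [-0.045, 0.05, -0.998]]
force: [0.7, -0.3, -0.3]
grip_width: 0.449
```

Request:
drive_tool:
  motion: "0 0 0.7 0 1; 0 0 1 0 1; 0 0 1 0 1; 0 0 1 0 1; 0 0 1 0 1; 0 0 1 0 1; 0 0 0.6 0 1; 0.3 -0.8 0 0 1"

```text
time_s: 28.55
tool_pos: [0.4508, 0.0965, 0.3469]
orientation: [[0.003, -0.998, -0.056], [-0.999, -0.005, 0.044], [-0.044, 0.056, -0.997]]
force: [1.2, -1.0, -1.6]
grip_width: 0.45
```

Request:
drive_tool:
  motion: "0.32 -1 0 0 1; 0.32 -1 0 0 1; 0.32 -1 0 0 1; 0.32 -1 0 0 1; 0.32 -1 0 0 1; 0.32 -1 0 0 1; 0.32 -1 0 0 1; 0.2 -0.7 0 0 1"

```text
time_s: 29.55
tool_pos: [0.5511, -0.2212, 0.3438]
orientation: [[0.005, -0.998, -0.059], [-0.999, -0.008, 0.047], [-0.047, 0.058, -0.997]]
force: [0.3, -1.2, -1.3]
grip_width: 0.454
```

```bash
python3 chk.py|head -1
```

```text
[ 0.5513 -0.2241  0.3424]
```

Request:
drive_tool:
  motion: "0.04 -0.28 0 0 1; 0 0 0 0 1; 0 0 -0.6 0 1; 0 0 -0.8 0 1; 0 0 -0.6 0 1; 0 0 -0.3 0 1; 0 0 0 0 1; 0 0 0 0 1"

```text
time_s: 30.6
tool_pos: [0.5532, -0.2318, 0.2507]
orientation: [[0.007, -0.998, -0.056], [-0.999, -0.01, 0.046], [-0.046, 0.056, -0.997]]
force: [-0.1, -0.2, -1.6]
grip_width: 0.452
```

Request:
drive_tool:
  motion: "0 -0.09 0 0 1; 0 0 -0.4 0 1; 0 0 -0.4 0 1; 0 0 -0.3 0 1; 0 0 -0.2 0 1; 0 0 -0.1 0 1; 0 0 0 0 1; 0 0 0 0 1"

```text
time_s: 31.6
tool_pos: [0.5534, -0.2359, 0.192]
orientation: [[0.007, -0.998, -0.055], [-0.999, -0.01, 0.045], [-0.045, 0.054, -0.997]]
force: [-0.3, 0.6, -1.3]
grip_width: 0.449
```

Request:
drive_tool:
  motion: "0 0 -0.2 0 1; 0 0 -0.1 0 1; 0 0 -0.05 0 1; 0 0 0 0 1; 0 0 0 0 1; 0 0 0 0 1; 0 0 0 0 1; 0 0 0 0 1"

```text
time_s: 32.6
tool_pos: [0.5538, -0.2361, 0.1783]
orientation: [[0.007, -0.999, -0.053], [-0.999, -0.01, 0.044], [-0.045, 0.052, -0.998]]
force: [1.0, -0.4, -0.9]
grip_width: 0.451
```

Release and lift, then look at the shaker.

Request:
drive_tool:
  motion: "0 0 -0.04 0 1; 0 0 0 0 -0.36; 0 0 0 0 -0.36; 0 0 0 0 -0.36; 0 0 0.4 0 -0.36; 0 0 0.8 0 -0.36; 0 0 1 0 -0.36; 0 0 1 0 -0.36"

```text
time_s: 33.6
tool_pos: [0.5525, -0.2355, 0.3085]
orientation: [[0.007, -0.998, -0.056], [-0.999, -0.01, 0.046], [-0.046, 0.056, -0.997]]
force: [0.4, -0.8, -0.4]
grip_width: 0.681
```

Request:
drive_tool:
  motion: "-0.1 0.8 0.4 0 -0.36; -0.1 1 0 0 -0.36; -0.1 1 0 0 -0.36; -0.1 1 0 0 -0.36; -0.1 1 0 0 -0.36; -0.1 1 0 0 -0.36; -0.1 1 0 0 -0.36; -0.1 1 0 0 -0.36"

```text
time_s: 34.6
tool_pos: [0.5188, 0.0826, 0.3412]
orientation: [[0.002, -0.999, -0.036], [-0.999, -0.003, 0.041], [-0.041, 0.036, -0.999]]
force: [1.1, 0.7, 0.5]
grip_width: 0.682
```

```bash
python3 chk.py; python3 - <<'E'
from h import *
c=look('top');im=c['pixels'].copy()
cv2.imwrite('pics/t4.png',cv2.resize(im[130:260,90:400],None,fx=2.5,fy=2.5,interpolation=cv2.INTER_CUBIC))
E
```

```text
[0.5181 0.0867 0.3416]
blue 0.118 [177.  188.1] 154 [0.5733 0.2717]
blue 0.118 [173.  232.8] 157 [0.4523 0.2814]
teal 0.036 [189.  182.8] 24 [0.6023 0.2525]
teal 0.036 [182.2 213.5] 432 [0.5136 0.271 ]
teal 0.036 [233.1 221.9] 668 [0.4882 0.126 ]
teal 0.036 [180.8 244.8] 69 [0.4245 0.2746]
blue 0.205 [370.  188.2] 183 [ 0.554  -0.2347]
yellow 0.205 [343.8 189.3] 102 [ 0.5516 -0.1675]
```

View pics/t4.png

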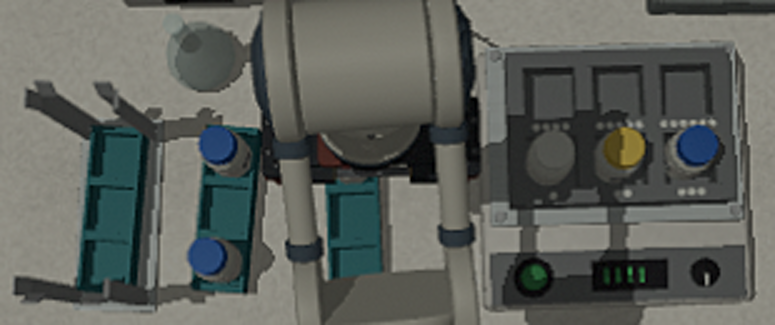

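Request:
drive_tool:
  motion: "0.22 0.7 0 1 -0.36; 0.22 0.77 0 1 -0.36; 0.22 0.77 0 1 -0.36; 0.22 0.77 0 1 -0.36; 0.22 0.77 0 1 -0.36; 0.2 0.7 0 1 -0.36; 0 0 0 0 -0.36; 0 0 0 0 -0.36"

```text
time_s: 35.7
tool_pos: [0.5733, 0.2627, 0.349]
orientation: [[0.58, -0.813, -0.044], [-0.813, -0.581, 0.014], [-0.038, 0.028, -0.999]]
force: [0.1, 0.6, -0.6]
grip_width: 0.68
```

Request:
drive_tool:
  motion: "-0.02 0.22 -0.5 0 -0.36; 0 0 -0.9 0 -0.36; 0 0 -1 0 -0.36; 0 0 -1 0 -0.36; 0 0 -0.9 0 -0.36; 0 0 -0.5 0 -0.36; 0 0 0 0 -0.36; 0 0 0 0 -0.36"

```text
time_s: 36.7
tool_pos: [0.5731, 0.26, 0.1597]
orientation: [[0.564, -0.825, -0.033], [-0.825, -0.565, 0.016], [-0.032, 0.018, -0.999]]
force: [0.0, -0.1, 0.4]
grip_width: 0.677
```

Request:
drive_tool:
  motion: "0 0.3 0 0 -0.36; 0 0 0 0 -0.36; 0 0 -0.5 0 -0.36; 0 0 -0.6 0 -0.36; 0 0 -0.35 0 -0.36; 0 0 -0.1 0 -0.36; 0 0 0 0 -0.36; 0 0 0 0 -0.36"

```text
time_s: 37.7
tool_pos: [0.5739, 0.2733, 0.0974]
orientation: [[0.564, -0.825, -0.028], [-0.825, -0.565, 0.018], [-0.031, 0.013, -0.999]]
force: [-0.1, -0.1, 0.5]
grip_width: 0.684
```

Request:
drive_tool:
  motion: "-0.03 -0.04 -0.14 0 -0.36; 0 0 -0.03 0 -0.36; 0 0 0 0 -0.36; 0 0 0 0 1; 0 0 0 0 1; 0 0 0 0 1; 0 0 0 0 1; 0 0 0 0 1"

```text
time_s: 38.7
tool_pos: [0.5735, 0.2719, 0.092]
orientation: [[0.564, -0.825, -0.026], [-0.825, -0.565, 0.019], [-0.03, 0.01, -0.999]]
force: [-0.4, -0.2, -0.9]
grip_width: 0.451
```

Request:
drive_tool:
  motion: "0 0 0.7 0 1; 0 0 1 0 1; 0 0 1 0 1; 0 0 1 0 1; 0 0 1 0 1; 0 0 1 0 1; 0 0 0.6 0 1; 0.1 -0.8 0 0 1"

```text
time_s: 39.7
tool_pos: [0.5742, 0.2398, 0.3463]
orientation: [[0.567, -0.823, -0.034], [-0.823, -0.567, 0.016], [-0.032, 0.019, -0.999]]
force: [0.7, -0.8, -1.9]
grip_width: 0.453
```

Request:
drive_tool:
  motion: "0.14 -1 0 0 1; 0.14 -1 0 0 1; 0.14 -1 0 0 1; 0.14 -1 0 0 1; 0.14 -1 0 0 1; 0.14 -1 0 0 1; 0.14 -1 0 0 1; 0.14 -0.7 0 0 1"

```text
time_s: 40.7
tool_pos: [0.6192, -0.0775, 0.3433]
orientation: [[0.568, -0.822, -0.038], [-0.822, -0.569, 0.016], [-0.035, 0.022, -0.999]]
force: [-0.3, -0.3, -1.4]
grip_width: 0.454
```

Request:
drive_tool:
  motion: "0 0 0 0 1; 0 0 0 0 1; 0 0 0 0 1; 0 0 0 0 1; 0 0 0 0 1; 0 0 0 0 1; 0 0 0 0 1; 0 0 0 0 1"

```text
time_s: 41.7
tool_pos: [0.6191, -0.0756, 0.3426]
orientation: [[0.569, -0.821, -0.039], [-0.821, -0.57, 0.017], [-0.036, 0.023, -0.999]]
force: [0.5, 0.8, -2.1]
grip_width: 0.451
```

Request:
drive_tool:
  motion: "0.17 -0.27 0 0 1; 0 0 0 0 1; 0 0 -0.6 0 1; 0 0 -0.8 0 1; 0 0 -0.7 0 1; 0 0 -0.3 0 1; 0 0 0 0 1; 0 0 0 0 1"

```text
time_s: 42.7
tool_pos: [0.6271, -0.0887, 0.2458]
orientation: [[0.568, -0.822, -0.036], [-0.822, -0.569, 0.017], [-0.034, 0.021, -0.999]]
force: [-0.3, 0.1, -1.8]
grip_width: 0.449
```

Request:
drive_tool:
  motion: "-0.03 0.07 0 0 1; 0 0 -0.4 0 1; 0 0 -0.4 0 1; 0 0 -0.4 0 1; 0 0 -0.2 0 1; 0 0 -0.1 0 1; 0 0 0 0 1; 0 0 0 0 1"

```text
time_s: 43.7
tool_pos: [0.6265, -0.0862, 0.1905]
orientation: [[0.568, -0.823, -0.025], [-0.823, -0.568, 0.014], [-0.026, 0.013, -1.0]]
force: [-0.3, 0.4, -1.5]
grip_width: 0.447
```

Request:
drive_tool:
  motion: "0 0 -0.2 0 1; 0 0 -0.1 0 1; 0 0 0 0 1; 0 0 0 0 1; 0 0 0 0 -0.36; 0 0 0 0 -0.36; 0 0 0 0 -0.36; 0 0 0 0 -0.36"

```text
time_s: 44.7
tool_pos: [0.6273, -0.0863, 0.1792]
orientation: [[0.568, -0.823, -0.023], [-0.823, -0.568, 0.013], [-0.024, 0.011, -1.0]]
force: [-0.1, 0.4, 0.3]
grip_width: 0.678
```

Request:
drive_tool:
  motion: "0 0 0.5 0 -0.36; 0 0 0.8 0 -0.36; 0 0 1 0 -0.36; 0 0 1 0 -0.36; 0 0 0.8 0 -0.36; -0.5 0.8 0 1 -0.36; -0.5 1 0 1 -0.36; -0.5 1 0 1 -0.36"

```text
time_s: 45.7
tool_pos: [0.5652, 0.0258, 0.3591]
orientation: [[0.788, -0.615, -0.016], [-0.615, -0.788, 0.006], [-0.016, 0.005, -1.0]]
force: [-0.2, 1.2, 0.6]
grip_width: 0.676
```

Request:
drive_tool:
  motion: "-0.4 0.9 0 0.95 -0.36; -0.4 0.9 0 0.95 -0.36; -0.4 0.9 0 0.95 -0.36; -0.4 0.9 0 0.95 -0.36; -0.4 0.9 0 0.95 -0.36; -0.4 0.9 0 0.95 -0.36; -0.3 0.6 0 0.8 -0.36; 0 0 0 0 -0.36"

```text
time_s: 46.7
tool_pos: [0.4495, 0.2749, 0.375]
orientation: [[1.0, 0.014, 0.0], [0.014, -1.0, 0.005], [0.0, -0.005, -1.0]]
force: [0.6, -0.6, 0.0]
grip_width: 0.676
```

```bash
python3 chk.py
```

```text
[0.45   0.2742 0.3751]
blue 0.118 [173.3 233. ] 144 [0.452  0.2805]
red 0.118 [229.4 190.3] 126 [0.5659 0.1298]
teal 0.036 [183.2 204.2] 734 [0.5405 0.2686]
teal 0.036 [230.5 207.5] 20 [0.5295 0.1333]
teal 0.036 [235.4 236.7] 20 [0.4461 0.1196]
teal 0.036 [228.5 240.6] 22 [0.4352 0.1393]
teal 0.036 [182.9 245.1] 49 [0.4238 0.2686]
blue 0.205 [310.4 161.4] 183 [ 0.6245 -0.0839]
blue 0.205 [370.  188.2] 183 [ 0.554  -0.2347]
yellow 0.205 [340.5 189.1] 195 [ 0.5521 -0.1591]
```

Request:
drive_tool:
  motion: "0.06 0.18 -0.5 0 -0.36; 0 0 -1 0 -0.36; 0 0 -1 0 -0.36; 0 0 -1 0 -0.36; 0 0 -1 0 -0.36; 0 0 -0.8 0 -0.36; 0 0 -0.3 0 -0.36; 0 0 0 0 -0.36"

```text
time_s: 47.75
tool_pos: [0.4574, 0.2725, 0.1522]
orientation: [[1.0, -0.01, 0.011], [-0.01, -1.0, 0.006], [0.011, -0.007, -1.0]]
force: [-0.2, -0.0, 0.9]
grip_width: 0.681
```

Request:
drive_tool:
  motion: "-0.13 0.22 0 0 -0.36; 0 0 0 0 -0.36; 0 0 -0.5 0 -0.36; 0 0 -0.5 0 -0.36; 0 0 -0.3 0 -0.36; 0 0 -0.1 0 -0.36; 0 0 0 0 -0.36; 0 0 0 0 -0.36"

```text
time_s: 48.75
tool_pos: [0.453, 0.2823, 0.0959]
orientation: [[1.0, -0.011, 0.015], [-0.011, -1.0, 0.009], [0.015, -0.009, -1.0]]
force: [1.0, -0.0, 0.0]
grip_width: 0.678
```

Request:
drive_tool:
  motion: "-0.02 -0.03 -0.12 0 -0.36; 0 0 0 0 -0.36; 0 0 0 0 1; 0 0 0 0 1; 0 0 0 0 1; 0 0 0 0 1; 0 0 0 0 1; 0 0 0.4 0 1"

```text
time_s: 49.75
tool_pos: [0.452, 0.2808, 0.1072]
orientation: [[1.0, -0.011, 0.015], [-0.011, -1.0, 0.008], [0.015, -0.008, -1.0]]
force: [0.4, -0.4, -1.0]
grip_width: 0.446
```

Request:
drive_tool:
  motion: "0 0 0.8 0 1; 0 0 1 0 1; 0 0 1 0 1; 0 0 1 0 1; 0 0 1 0 1; 0 0 1 0 1; 0.3 -0.8 0 0 1; 0.4 -1 0 0 1"

```text
time_s: 50.75
tool_pos: [0.4777, 0.2086, 0.3569]
orientation: [[1.0, -0.005, 0.023], [-0.006, -1.0, 0.013], [0.023, -0.013, -1.0]]
force: [0.1, 0.1, -1.6]
grip_width: 0.452
```

Request:
drive_tool:
  motion: "0.4 -1 0 0 1; 0.4 -1 0 0 1; 0.4 -1 0 0 1; 0.4 -1 0 0 1; 0.4 -1 0 0 1; 0.4 -1 0 0 1; 0.4 -1 0 0 1; 0.4 -1 0 0 1"

```text
time_s: 51.75
tool_pos: [0.6066, -0.1218, 0.3678]
orientation: [[0.999, -0.003, 0.035], [-0.004, -1.0, 0.013], [0.034, -0.013, -0.999]]
force: [0.6, -0.1, -0.7]
grip_width: 0.448
```

Request:
drive_tool:
  motion: "0.4 -0.8 0 0 1; 0 0 0 0 1; 0 0 0 0 1; 0 0 -0.5 0 1; 0 0 -0.8 0 1; 0 0 -0.8 0 1; 0 0 -0.3 0 1; 0 0 0 0 1"

```text
time_s: 52.75
tool_pos: [0.6213, -0.1509, 0.2768]
orientation: [[0.999, -0.0, 0.042], [-0.001, -1.0, 0.012], [0.042, -0.012, -0.999]]
force: [0.1, 1.0, -1.3]
grip_width: 0.449
```

Request:
drive_tool:
  motion: "0.07 -0.24 0 0 1; 0 0 0 0 1; 0 0 -0.4 0 1; 0 0 -0.4 0 1; 0 0 -0.2 0 1; 0 0 0 0 1; 0 0 0 0 1; 0 0 0 0 1"

```text
time_s: 53.75
tool_pos: [0.6247, -0.1611, 0.2376]
orientation: [[0.999, 0.0, 0.047], [-0.0, -1.0, 0.011], [0.047, -0.011, -0.999]]
force: [-0.2, 0.1, -0.8]
grip_width: 0.449
```

Request:
drive_tool:
  motion: "-0.04 0.02 -0.4 0 1; 0 0 -0.4 0 1; 0 0 -0.3 0 1; 0 0 -0.2 0 1; 0 0 0 0 1; 0 0 0 0 1; 0 0 0 0 1; 0 0 0 0 1"

```text
time_s: 54.75
tool_pos: [0.6242, -0.1606, 0.1865]
orientation: [[0.999, 0.0, 0.051], [-0.0, -1.0, 0.009], [0.051, -0.009, -0.999]]
force: [0.1, -0.1, -0.6]
grip_width: 0.448
```

Request:
drive_tool:
  motion: "0 0 -0.15 0 1; 0 0 -0.07 0 1; 0 0 0 0 1; 0 0 0 0 1; 0 0 0 0 -0.36; 0 0 0 0 -0.36; 0 0 0 0 -0.36; 0 0 0 0 -0.36"

```text
time_s: 55.75
tool_pos: [0.6247, -0.1608, 0.1794]
orientation: [[0.999, 0.0, 0.055], [-0.0, -1.0, 0.008], [0.055, -0.008, -0.998]]
force: [1.0, 0.3, 0.1]
grip_width: 0.683
```

Request:
drive_tool:
  motion: "0 0 0.5 0 -0.36; 0 0 0.8 0 -0.36; 0 0 1 0 -0.36; 0 0 1 0 -0.36; 0 0 0.6 0 -0.36; -0.1 0.8 0 0 -0.36; -0.2 1 0 0 -0.36; -0.2 1 0 0 -0.36"

```text
time_s: 56.75
tool_pos: [0.6028, -0.0486, 0.3523]
orientation: [[0.998, -0.005, 0.065], [-0.005, -1.0, 0.005], [0.065, -0.005, -0.998]]
force: [-0.1, 0.3, -0.2]
grip_width: 0.679
```

Request:
drive_tool:
  motion: "-0.2 1 0 -1 -0.36; -0.2 1 0 -1 -0.36; -0.2 1 0 -1 -0.36; -0.2 0.8 0 -1 -0.36; 0 0 0 -1 -0.36; 0 0 0 -1 -0.36; 0 0 0 -1 -0.36; 0 0 0 -1 -0.36"

```text
time_s: 57.75
tool_pos: [0.5667, 0.112, 0.3691]
orientation: [[0.675, -0.735, 0.066], [-0.734, -0.678, -0.048], [0.08, -0.016, -0.997]]
force: [0.7, -0.5, 0.3]
grip_width: 0.679
```

```bash
python3 chk.py
```

```text
[0.5667 0.1121 0.3692]
red 0.118 [228.2 191.7] 144 [0.5621 0.133 ]
teal 0.036 [187.7 203. ] 109 [0.5438 0.2555]
teal 0.036 [231.2 214.8] 265 [0.5084 0.1313]
teal 0.036 [222.5 214.5] 20 [0.5096 0.1561]
teal 0.036 [174.8 234.3] 142 [0.4546 0.2919]
blue 0.205 [310.7 159.7] 133 [ 0.6288 -0.0847]
blue 0.205 [339.8 160.8] 183 [ 0.6254 -0.1592]
blue 0.205 [370.  188.2] 183 [ 0.554  -0.2347]
yellow 0.205 [340.5 189.1] 195 [ 0.5521 -0.1591]
```

Request:
drive_tool:
  motion: "0 0 0 -1 -0.36; 0 0 0 -1 -0.36; 0 0 0 -1 -0.36; 0 0 0 -1 -0.36; 0 0 0 -1 -0.36; 0 0 0 -1 -0.36; 0 0 0 -1 -0.36; 0 0 0 -0.5 -0.36"

```text
time_s: 58.8
tool_pos: [0.5653, 0.112, 0.3817]
orientation: [[-0.024, -0.999, 0.028], [-0.996, 0.021, -0.082], [0.081, -0.029, -0.996]]
force: [0.5, 0.1, 0.5]
grip_width: 0.68
```

Request:
drive_tool:
  motion: "0 0.1 -0.5 1 -0.36; 0 0.1 -0.5 1 -0.36; 0 0.1 -0.5 1 -0.36; 0 0.1 -0.5 1 -0.36; 0 0.1 -0.5 1 -0.36; 0 0 -0.5 1 -0.36; 0 0 -0.3 1 -0.36; 0 0 0 0 -0.36"

```text
time_s: 59.8
tool_pos: [0.5652, 0.1326, 0.258]
orientation: [[0.649, -0.756, 0.086], [-0.757, -0.653, -0.033], [0.081, -0.043, -0.996]]
force: [-0.6, -0.1, 0.2]
grip_width: 0.675
```

Request:
drive_tool:
  motion: "-0.8 0 0.5 0.8 -0.36; -0.8 0 0.5 0.8 -0.36; -0.8 0 0 0.8 -0.36; -0.8 0 0 0.8 -0.36; -0.8 0 0 0.5 -0.36; 0 0 0 0.05 -0.36; 0 0 0 0.05 -0.36; 0 0 0 0.05 -0.36"

```text
time_s: 60.8
tool_pos: [0.4022, 0.1324, 0.3108]
orientation: [[0.885, -0.454, 0.106], [-0.457, -0.889, 0.005], [0.092, -0.053, -0.994]]
force: [-0.8, 0.7, -0.0]
grip_width: 0.681
```

Request:
drive_tool:
  motion: "0 0 0 0.05 -0.36; 0 0 0 -0.05 -0.36; 0 0 0 0.05 -0.36; 0 0 0 -0.05 -0.36; 0 0 0 0.05 -0.36; 0 0 0 -0.05 -0.36; 0 0 0 0.05 -0.36; 0 0 0 -0.05 -0.36"

```text
time_s: 61.8
tool_pos: [0.4033, 0.1322, 0.3096]
orientation: [[0.884, -0.455, 0.103], [-0.458, -0.889, 0.004], [0.09, -0.051, -0.995]]
force: [0.2, 1.6, -0.2]
grip_width: 0.678
```

Request:
drive_tool:
  motion: "0 0 0 1 -0.36; 0 0 0 -1 -0.36; 0 0 0 1 -0.36; 0 0 0 -1 -0.36; 0 0 0 1 -0.36; 0 0 0 -1 -0.36; 0 0 0 1 -0.36; 0 0 0 -1 -0.36"

```text
time_s: 62.8
tool_pos: [0.4032, 0.1321, 0.3098]
orientation: [[0.884, -0.456, 0.104], [-0.459, -0.889, 0.004], [0.091, -0.052, -0.995]]
force: [-0.5, -0.2, -0.0]
grip_width: 0.68
```

Request:
drive_tool:
  motion: "0 0 1 0 -0.36; 0 0 -1 0 -0.36; 0 0 1 0 -0.36; 0 0 -1 0 -0.36; 0 0 1 0 -0.36; 0 0 -1 0 -0.36; 0 0 1 0 -0.36; 0 0 -1 0 -0.36"

```text
time_s: 63.8
tool_pos: [0.3864, 0.1279, 0.261]
orientation: [[0.888, -0.459, -0.016], [-0.459, -0.888, -0.027], [-0.002, 0.032, -0.999]]
force: [1.5, 0.3, -0.1]
grip_width: 0.682
```

Request:
drive_tool:
  motion: "0.6 0 0 -1 -0.36; 0.7 0 0 -1 -0.36; 0.7 0 0 -1 -0.36; 0.7 0 0 -1 -0.36; 0.7 0 0 -1 -0.36; 0.7 0 0 0 -0.36; 0.3 0.1 0 0 -0.36; 0 0 0 0 -0.36"

```text
time_s: 64.8
tool_pos: [0.5627, 0.1307, 0.2458]
orientation: [[0.544, -0.837, -0.053], [-0.839, -0.544, -0.013], [-0.018, 0.051, -0.999]]
force: [-0.2, -0.1, 0.5]
grip_width: 0.683
```

```bash
python3 chk.py
```

```text
[0.5623 0.1306 0.2459]
red 0.118 [226.4 188. ] 40 [0.5721 0.1377]
teal 0.036 [179.1 224.8] 592 [0.4815 0.2796]
teal 0.036 [232.5 213. ] 275 [0.5138 0.1277]
teal 0.036 [222.5 214.5] 20 [0.5096 0.1561]
blue 0.205 [310.4 161.4] 183 [ 0.6245 -0.0839]
blue 0.205 [339.8 160.8] 183 [ 0.6254 -0.1592]
blue 0.205 [370.  188.2] 183 [ 0.554  -0.2347]
yellow 0.205 [340.5 189.1] 195 [ 0.5521 -0.1591]
```

Request:
drive_tool:
  motion: "0.03 0.04 -0.5 0 -0.36; 0 0 -0.7 0 -0.36; 0 0 -0.7 0 -0.36; 0 0 -0.4 0 -0.36; 0 0 0 0 -0.36; 0 0 0 0 -0.36; 0 0 0 0 -0.36; 0 0 0 0 -0.36"

```text
time_s: 65.85
tool_pos: [0.5613, 0.1325, 0.1509]
orientation: [[0.545, -0.837, -0.049], [-0.838, -0.545, -0.012], [-0.017, 0.048, -0.999]]
force: [0.4, 0.5, 0.4]
grip_width: 0.68
```

Request:
drive_tool:
  motion: "0.05 0 -0.5 0 -0.36; 0 0 -0.5 0 -0.36; 0 0 -0.35 0 -0.36; 0 0 -0.12 0 -0.36; 0 0 -0.05 0 -0.36; 0 0 0 0 -0.36; 0 0 0 0 -0.36; 0 0 0 0 -0.36"

```text
time_s: 66.85
tool_pos: [0.5635, 0.1324, 0.086]
orientation: [[0.545, -0.837, -0.049], [-0.839, -0.545, -0.012], [-0.016, 0.047, -0.999]]
force: [0.6, -0.6, -0.2]
grip_width: 0.683
```

Request:
drive_tool:
  motion: "0 0 0.1 0 -0.36; 0 0 0 0 -0.36; 0 0 0 0 1; 0 0 0 0 1; 0 0 0 0 1; 0 0 0 0 1; 0 0 0 0 1; 0 0 0 0 1"

```text
time_s: 67.85
tool_pos: [0.5639, 0.1325, 0.0912]
orientation: [[0.545, -0.837, -0.047], [-0.839, -0.545, -0.012], [-0.016, 0.046, -0.999]]
force: [0.8, -0.5, 0.8]
grip_width: 0.449
```

Request:
drive_tool:
  motion: "0 0 0.6 0 1; 0 0 0.9 0 1; 0 0 1 0 1; 0 0 1 0 1; 0 0 1 0 1; 0 0 1 0 1; 0 0 0.6 0 1; 0.1 -0.8 0 0 1"

```text
time_s: 68.85
tool_pos: [0.5645, 0.1012, 0.3382]
orientation: [[0.547, -0.835, -0.055], [-0.837, -0.548, -0.013], [-0.019, 0.053, -0.998]]
force: [0.5, -0.5, -1.5]
grip_width: 0.448
```

Request:
drive_tool:
  motion: "0.18 -1 0 0 1; 0.18 -1 0 0 1; 0.18 -1 0 0 1; 0.18 -1 0 0 1; 0.18 -1 0 0 1; 0.18 -1 0 0 1; 0.18 -1 0 0 1; 0.2 -0.8 0 0 1"

```text
time_s: 69.85
tool_pos: [0.6237, -0.2198, 0.3354]
orientation: [[0.55, -0.833, -0.059], [-0.835, -0.55, -0.011], [-0.023, 0.056, -0.998]]
force: [0.4, 0.7, -2.2]
grip_width: 0.448
```

Request:
drive_tool:
  motion: "0.08 -0.3 0 0 1; 0 0 0 0 1; 0 0 0 0 1; 0 0 -0.6 0 1; 0 0 -0.8 0 1; 0 0 -0.6 0 1; 0 0 0 0 1; 0 0 0 0 1"

```text
time_s: 70.85
tool_pos: [0.6273, -0.2255, 0.2561]
orientation: [[0.555, -0.83, -0.056], [-0.831, -0.556, -0.011], [-0.022, 0.053, -0.998]]
force: [0.3, -0.1, -0.9]
grip_width: 0.449
```

Request:
drive_tool:
  motion: "0 -0.22 0 0 1; 0 0 0 0 1; 0 0 -0.3 0 1; 0 0 -0.2 0 1; 0 0 0 0 1; 0 0 0 0 1; 0 0 0 0 1; 0 0 0 0 1"

```text
time_s: 71.85
tool_pos: [0.628, -0.235, 0.2379]
orientation: [[0.555, -0.83, -0.052], [-0.831, -0.556, -0.013], [-0.018, 0.05, -0.999]]
force: [-0.8, 0.6, -0.5]
grip_width: 0.45
```

Request:
drive_tool:
  motion: "-0.02 0.02 -0.4 0 1; 0 0 -0.4 0 1; 0 0 -0.3 0 1; 0 0 -0.15 0 1; 0 0 0 0 1; 0 0 0 0 1; 0 0 0 0 1; 0 0 0 0 1"

```text
time_s: 72.85
tool_pos: [0.6278, -0.2344, 0.1881]
orientation: [[0.556, -0.83, -0.048], [-0.831, -0.556, -0.014], [-0.015, 0.048, -0.999]]
force: [0.0, 0.0, -0.7]
grip_width: 0.448
```

Request:
drive_tool:
  motion: "0 0 -0.15 0 1; 0 0 -0.08 0 1; 0 0 0 0 1; 0 0 0 0 1; 0 0 0 0 -0.36; 0 0 0 0 -0.36; 0 0 0 0 -0.36; 0 0 0 0 -0.36"

```text
time_s: 73.85
tool_pos: [0.6281, -0.2346, 0.1796]
orientation: [[0.556, -0.83, -0.046], [-0.831, -0.555, -0.015], [-0.013, 0.047, -0.999]]
force: [-0.5, 1.0, -0.0]
grip_width: 0.68
```

Request:
drive_tool:
  motion: "0 0 0.5 0 -0.36; 0 0 0.8 0 -0.36; 0 0 1 0 -0.36; 0 0 1 0 -0.36; 0 0 0.6 0 -0.36; -0.8 0.7 0 0 -0.36; -1 0.8 0 0 -0.36; -1 0.8 0 0 1"

```text
time_s: 74.85
tool_pos: [0.5155, -0.1425, 0.3345]
orientation: [[0.553, -0.831, -0.052], [-0.833, -0.554, -0.012], [-0.019, 0.051, -0.999]]
force: [0.2, -0.9, 0.0]
grip_width: 0.608
```

Request:
drive_tool:
  motion: "-1 0.8 0 0 1; -0.6 0.5 0 0 1; 0 0 0 0 1; 0 0 0 0 1; 0 0 0 0 1; 0 0 0 0 1; 0 0 0 0 1; 0 0 0 0 1"

```text
time_s: 75.85
tool_pos: [0.4495, -0.0893, 0.3354]
orientation: [[0.553, -0.831, -0.05], [-0.833, -0.554, -0.013], [-0.016, 0.049, -0.999]]
force: [0.4, -0.7, 0.5]
grip_width: 0.006
```

```bash
python3 chk.py; python3 - <<'E'
from h import *
np.set_printoptions(precision=4,suppress=True)
a=look('top','t5.png');b=look('side','s5.png')
B1=[x[0] for x in blobs(a,'green',30,(285,325,225,255))];B2=[(x[0],x[1]) for x in blobs(b,'green',15,(270,310,160,220))];print(B1,B2)
for q,_ in B2:
  for p in B1:
    o1,d1=ray(a,*p);o2,d2=ray(b,*q)
    t=np.linalg.lstsq(np.array([d1,-d2]).T,o2-o1,rcond=None)[0];print(q,o1+t[0]*d1,o2+t[1]*d2)
E
```

```text
[ 0.4495 -0.0893  0.3353]
teal 0.036 [182.3 214.6] 1069 [0.5106 0.2708]
teal 0.036 [233.5 218. ] 1203 [0.4993 0.1248]
teal 0.036 [223.5 240.5] 20 [0.4356 0.1533]
blue 0.205 [311.4 158. ] 77 [ 0.6332 -0.0866]
blue 0.205 [339.8 160.8] 183 [ 0.6254 -0.1592]
red 0.205 [368.9 160.4] 176 [ 0.6262 -0.2344]
[] []
```

View pics/s5.png

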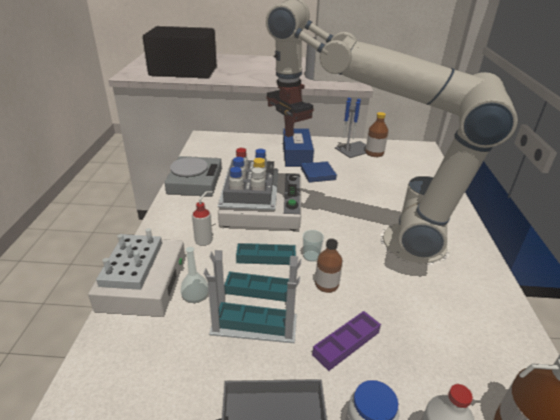

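```bash
python3 - <<'E'
from h import *
np.set_printoptions(precision=4,suppress=True)
a=look('top');b=look('side');b['pixels']=cv2.imread('pics/side0.png')
h=cv2.cvtColor(b['pixels'],cv2.COLOR_BGR2HSV);m=cv2.inRange(h,(45,80,50),(80,255,255));m[:194]=0;m[212:]=0;m[:,:280]=0;m[:,302:]=0
ys,xs=np.nonzero(m);q=(xs.mean(),ys.mean());print(len(xs),q,ys.min(),ys.max())
o1,d1=ray(a,304.06,241.52);o2,d2=ray(b,*q)
t=np.linalg.lstsq(np.array([d1,-d2]).T,o2-o1,rcond=None)[0];print(o1+t[0]*d1,o2+t[1]*d2)
E
```

```text
32 (np.float64(291.71875), np.float64(201.875)) 200 204
[ 0.4268 -0.0709  0.0947] [ 0.4293 -0.071   0.0948]
```

Request:
drive_tool:
  motion: "-0.5 0.45 0 -1 1; 0 0 0 -1 1; 0 0 -0.6 -1 1; 0 0 -1 -1 1; 0 0 -1 -1 1; 0 0 -1 0 1; 0 0 -0.7 0 1; 0 0 0 0 1"

```text
time_s: 77.1
tool_pos: [0.4279, -0.0701, 0.1604]
orientation: [[0.07, -0.996, -0.045], [-0.997, -0.071, 0.01], [-0.014, 0.044, -0.999]]
force: [0.4, 1.2, 0.6]
grip_width: 0.007
```

Request:
drive_tool:
  motion: "0 0 -0.5 0 1; 0 0 -0.5 0 1; 0 0 -0.2 0 1; 0 0 0 0 1; 0 0 0 0 1; 0 0 0 0 1; 0 0 0 0 1; 0 0 0 0 1"

```text
time_s: 78.1
tool_pos: [0.4309, -0.0707, 0.1181]
orientation: [[0.071, -0.997, -0.035], [-0.997, -0.071, 0.008], [-0.01, 0.034, -0.999]]
force: [0.1, 0.9, -0.4]
grip_width: 0.006
```

Request:
drive_tool:
  motion: "0 0 -0.12 0 1; 0 0 -0.12 0 1; 0 0 -0.12 0 1; 0 0 0 0 1; 0 0 0 0 1; 0 0 0 0 1; 0 0 0 0 1; 0 0 0 0 1"

```text
time_s: 79.1
tool_pos: [0.4308, -0.0707, 0.1025]
orientation: [[0.071, -0.997, -0.035], [-0.997, -0.071, 0.008], [-0.01, 0.034, -0.999]]
force: [0.4, -0.3, -0.9]
grip_width: 0.005
```

Request:
drive_tool:
  motion: "-0.06 0 -0.12 0 1; 0 0 -0.12 0 1; 0 0 -0.1 0 1; 0 0 0 0 1; 0 0 0 0 1; 0 0 0 0 1; 0 0 0 0 1; 0 0 0 0 1"

```text
time_s: 80.1
tool_pos: [0.4286, -0.0708, 0.0925]
orientation: [[0.071, -0.997, -0.032], [-0.997, -0.071, 0.007], [-0.009, 0.031, -0.999]]
force: [-1.2, 0.2, 4.8]
grip_width: 0.004
```

Request:
drive_tool:
  motion: "0 0 -0.1 0 1; 0 0 -0.15 0 1; 0 0 -0.15 0 1; 0 0 0 0 1; 0 0 0 0 1; 0 0 0 0 1; 0 0 0 0 1; 0 0 0 0 1"

```text
time_s: 81.1
tool_pos: [0.4292, -0.071, 0.0923]
orientation: [[0.071, -0.997, -0.024], [-0.997, -0.071, 0.005], [-0.006, 0.024, -1.0]]
force: [-1.2, 0.2, 4.4]
grip_width: 0.005
```

Request:
drive_tool:
  motion: "0 0 -0.15 0 1; 0 0 -0.2 0 1; 0 0 -0.25 0 1; 0 0 -0.25 0 1; 0 0 -0.25 0 1; 0 0 -0.25 0 1; 0 0 -0.25 0 1; 0 0 -0.25 0 1"

```text
time_s: 82.1
tool_pos: [0.4299, -0.071, 0.0903]
orientation: [[0.073, -0.997, 0.005], [-0.997, -0.073, -0.005], [0.005, -0.004, -1.0]]
force: [-27.9, 6.5, 56.2]
grip_width: 0.003
```

Request:
drive_tool:
  motion: "0 0 0.3 0 1; 0 0 0.8 0 1; 0 0 1 0 1; 0 0 1 0 -1; 0 0 1 0 -1; 0 0 0.6 0 -1; 0 0 0 0 -1; 0 0 0 0 -1"

```text
time_s: 83.1
tool_pos: [0.4299, -0.071, 0.2794]
orientation: [[0.073, -0.997, 0.002], [-0.997, -0.073, -0.004], [0.004, -0.001, -1.0]]
force: [-0.4, -0.5, -1.1]
grip_width: 0.536
```

```bash
cat > strips.py <<'E'
from h import *
np.set_printoptions(precision=4,suppress=True)
c=look('top');im=c['pixels']
h=cv2.cvtColor(im,cv2.COLOR_BGR2HSV);m=cv2.inRange(h,(78,70,25),(102,255,255));m[:,:110]=0;m[:,260:]=0;m[:165]=0;m[262:]=0
m=cv2.morphologyEx(m,cv2.MORPH_CLOSE,np.ones((5,5),np.uint8))
n,l,s,ce=cv2.connectedComponentsWithStats(m)
for i in range(1,n):
    if s[i][4]<300: continue
    cn=max(cv2.findContours((l==i).astype(np.uint8),0,1)[0],key=cv2.contourArea)
    pb=cv2.boxPoints(cv2.minAreaRect(cn))
    for z in ((.036,) if ce[i][0]>155 else (.044,.080,.116)):
        P=np.array([onz(c,*p,z)[:2] for p in pb]);e=[P[1]-P[0],P[2]-P[1]];L=[np.linalg.norm(v) for v in e];v=e[int(np.argmax(L))]
        print(s[i],'z',z,'centre',P.mean(0),'LxW',L,'yaw',np.degrees(np.arctan(v[1]/v[0])))
print(readout.get_state()['tool_pos'])
cv2.imwrite('pics/st.png',cv2.resize(im[160:265,85:255],None,fx=4.5,fy=4.5,interpolation=cv2.INTER_CUBIC))
E
python3 strips.py; python3 chk.py | tail -8
```

```text
[ 121  180   29   67 1487] z 0.044 centre [0.5149 0.4058] LxW [np.float64(0.19067645523304189), np.float64(0.06891075212160482)] yaw -3.779698766324889
[ 121  180   29   67 1487] z 0.08 centre [0.5106 0.3962] LxW [np.float64(0.18596253599778856), np.float64(0.067207134758125)] yaw -3.7796987663248944
[ 121  180   29   67 1487] z 0.116 centre [0.5064 0.3865] LxW [np.float64(0.18124861676253537), np.float64(0.06550351739464506)] yaw -3.7796987663249153
[ 167  180   28   67 1430] z 0.036 centre [0.5146 0.2768] LxW [np.float64(0.19080423417080253), np.float64(0.06461691913644664)] yaw -4.624714122784789
[ 220  184   24   67 1394] z 0.036 centre [0.5033 0.1307] LxW [np.float64(0.06052750326114851), np.float64(0.18891669527331953)] yaw 1.9584290240800646
[ 0.4298 -0.071   0.2793]
teal 0.036 [182.3 214.6] 1074 [0.5106 0.2708]
teal 0.036 [233.5 218. ] 1202 [0.4994 0.1247]
teal 0.036 [223.5 240.5] 20 [0.4356 0.1533]
blue 0.205 [310.4 161.4] 183 [ 0.6245 -0.0839]
blue 0.205 [339.8 160.8] 182 [ 0.6255 -0.1592]
blue 0.205 [370.  188.2] 182 [ 0.5541 -0.2348]
yellow 0.205 [340.5 189.1] 194 [ 0.5522 -0.1592]
red 0.205 [368.9 160.4] 176 [ 0.6262 -0.2344]
```

View pics/st.png

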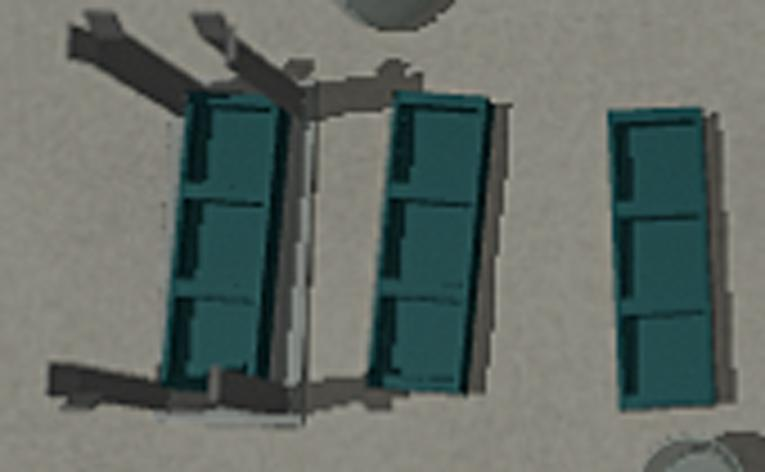

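```bash
python3 - <<'E'
from h import *
np.set_printoptions(precision=4,suppress=True)
c=look('top')
f=lambda u,v:(85+u/4.5,160+v/4.5)
for n,u,v,z in [('near right corner',303,425,.008),('far right edge',316,90,.008),('near left on near edge',165,418,.008),('upr tipA',85,22,.214),('tipB',208,22,.214),('tipC near left',62,380,.214),('tipD near right',225,385,.214)]:
    print(n,onz(c,*f(u,v),z)[:2])
# predicted outline for guess
ctr=np.array([.515,.410]);y=np.radians(-3.8);X=np.array([np.cos(y),np.sin(y)]);Y=np.array([-X[1],X[0]])
for sx in(-1,1):
  for sy in(-1,1):
    p=ctr+sx*.113*X+sy*.048*Y; q=ctr+sx*.1145*X+sy*.0495*Y
    a=(proj(c,[[*p,.008]])[0]-[85,160])*4.5;b=(proj(c,[[*q,.214]])[0]-[85,160])*4.5;print(sx,sy,'plate',a,'tip',b)
E
```

```text
near right corner [0.399 0.362]
far right edge [0.6167 0.3567]
near left on near edge [0.4041 0.4521]
upr tipA [0.62   0.4434]
tipB [0.6188 0.3722]
tipC near left [0.4171 0.4509]
tipD near right [0.4137 0.3583]
-1 -1 plate [291.3708 424.9667] tip [206.9995 414.4816]
-1 1 plate [144.8545 416.0004] tip [ 33.4271 403.6951]
1 -1 plate [319.463   78.0051] tip [241.8313   9.0203]
1 1 plate [175.0931  70.5126] tip [71.2722  0.6409]
```

Request:
drive_tool:
  motion: "0.23 0.8 0 -0.2 -1; 0.23 1 0 -0.2 -1; 0.23 1 0 -0.2 -1; 0.23 1 0 -0.2 -1; 0.23 1 0 -0.2 -1; 0.23 1 0 -0.2 -1; 0.23 1 0 -0.2 -1; 0.23 1 0 -0.1 -1"

```text
time_s: 84.25
tool_pos: [0.5022, 0.2482, 0.2705]
orientation: [[-0.088, -0.996, -0.01], [-0.996, 0.088, -0.006], [0.007, 0.01, -1.0]]
force: [0.5, -0.8, 0.9]
grip_width: 0.999
```

Request:
drive_tool:
  motion: "0.1 0.6 0 0 -1; 0 0 0 0 -1; 0 0 -0.6 0 -1; 0 0 -0.8 0 -1; 0 0 -0.8 0 -1; 0 0 -0.8 0 -1; 0 0 -0.4 0 -1; 0 0 0 0 -1"

```text
time_s: 85.25
tool_pos: [0.5044, 0.2688, 0.1256]
orientation: [[-0.089, -0.996, -0.016], [-0.996, 0.089, -0.011], [0.012, 0.015, -1.0]]
force: [0.2, -0.0, 0.5]
grip_width: 0.999
```

Request:
drive_tool:
  motion: "0.26 0.26 0 0 -1; 0 0 0 0 -1; 0 0 -0.5 0 -1; 0 0 -0.5 0 -1; 0 0 -0.3 0 -1; 0 0 0 0 -1; 0 0 0 0 -1; 0 0 0 0 -1"

```text
time_s: 86.25
tool_pos: [0.5154, 0.2781, 0.0739]
orientation: [[-0.089, -0.996, -0.012], [-0.996, 0.09, -0.01], [0.011, 0.011, -1.0]]
force: [-0.5, 0.1, 0.0]
grip_width: 1.001
```

```bash
python3 - <<'E'
from h import *
c=look('side');im=c['pixels']
cv2.imwrite('pics/g1.png',cv2.resize(im[230:350,190:320],None,fx=5,fy=5,interpolation=cv2.INTER_CUBIC))
E
```

```text
(no output)
```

View pics/g1.png

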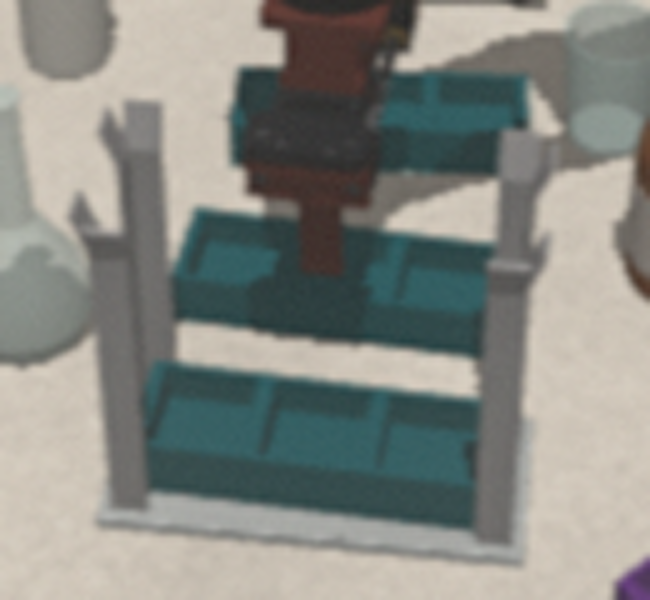

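```bash
python3 - <<'E'
from h import *
np.set_printoptions(precision=4,suppress=True)
c=look('side');f=lambda u,v:(190+u/5,230+v/5)
a=onz(c,*f(98,522),.002)[:2];b=onz(c,*f(522,558),.002)[:2];d=a-b
print(a,b,np.linalg.norm(d),np.degrees(np.arctan2(d[1],d[0])))
X=d/np.linalg.norm(d);Y=np.array([-X[1],X[0]]);print('centre',(a+b)/2-.048*Y)
a=onz(c,*f(147,460),.044)[:2];b=onz(c,*f(478,494),.044)[:2];print(a,b)
E
```

```text
[0.6247 0.4485] [0.4009 0.4525] 0.22384790517109548 -1.0105703894635387
centre [0.512  0.4025]
[0.5978 0.4407] [0.4256 0.448 ]
```

Request:
drive_tool:
  motion: "0 0.02 -0.5 0 -1; 0 0 -0.5 0 -1; 0 0 -0.3 0 -1; 0 0 -0.1 0 -1; 0 0 0 0 -1; 0 0 0 0 -1; 0 0 0 0 -1; 0 0 0 0 -1"

```text
time_s: 87.35
tool_pos: [0.5156, 0.279, 0.0145]
orientation: [[-0.09, -0.996, -0.011], [-0.996, 0.09, -0.009], [0.01, 0.01, -1.0]]
force: [0.2, 0.0, -0.5]
grip_width: 0.998
```

Request:
drive_tool:
  motion: "0 0 -0.1 0 -1; 0 0 0 0 -1; 0 0 0 0 1; 0 0 0 0 1; 0 0 0 0 1; 0 0 0 0 1; 0 0 0 0 1; 0 0 0 0 1"

```text
time_s: 88.35
tool_pos: [0.5158, 0.2791, 0.0107]
orientation: [[-0.09, -0.996, -0.011], [-0.996, 0.09, -0.009], [0.01, 0.01, -1.0]]
force: [-0.6, 0.0, 0.1]
grip_width: 0.683
```

Request:
drive_tool:
  motion: "0 0 0.5 0 1; 0 0 0.8 0 1; 0 0 1 0 1; 0 0 1 0 1; 0 0 1 0 1; 0 0 1 0 1; 0 0 1 0 1; 0 0 0.5 0 1"

```text
time_s: 89.35
tool_pos: [0.5126, 0.2778, 0.2995]
orientation: [[-0.089, -0.996, -0.008], [-0.996, 0.089, -0.007], [0.008, 0.007, -1.0]]
force: [0.7, -0.5, -0.8]
grip_width: 0.683
```

Request:
drive_tool:
  motion: "0 0.5 0 0.1 1; 0 0.8 0 0.1 1; 0 0.8 0 0.1 1; 0 0.7 0 0.1 1; 0 0.3 0 0 1; 0 0 0 0 1; 0 0 0 0 1; 0 0 0 0 1"

```text
time_s: 90.35
tool_pos: [0.5105, 0.4089, 0.299]
orientation: [[-0.046, -0.999, -0.007], [-0.999, 0.046, -0.008], [0.008, 0.007, -1.0]]
force: [-0.4, 0.2, -0.7]
grip_width: 0.679
```

Request:
drive_tool:
  motion: "0.08 -0.06 0 0 1; 0 0 0 0 1; 0 0 -0.5 0 1; 0 0 -0.4 0 1; 0 0 -0.2 0 1; 0 0 0 0 1; 0 0 0 0 1; 0 0 0 0 1"

```text
time_s: 91.35
tool_pos: [0.5154, 0.4041, 0.2577]
orientation: [[-0.05, -0.999, -0.003], [-0.999, 0.05, -0.005], [0.005, 0.003, -1.0]]
force: [-0.0, 0.0, -0.4]
grip_width: 0.683
```

```bash
python3 - <<'E'
from h import *
a=look('side')['pixels'][170:350,180:330];b=look('top')['pixels'][160:265,85:205]
a=cv2.resize(a,(480,576),interpolation=cv2.INTER_CUBIC);b=cv2.resize(b,None,fx=2.6,fy=2.6);b=cv2.copyMakeBorder(b,0,576-b.shape[0],0,0,cv2.BORDER_CONSTANT)
cv2.imwrite('pics/g2.png',np.hstack([a,b]))
E
```

```text
(no output)
```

View pics/g2.png

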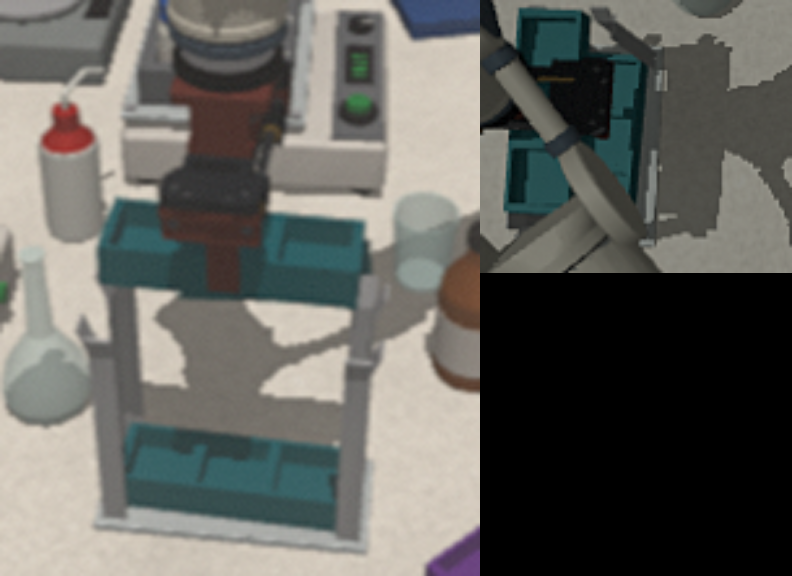

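Request:
drive_tool:
  motion: "-0.04 0.05 -0.4 0 1; 0 0 -0.4 0 1; 0 0 -0.4 0 1; 0 0 -0.3 0 1; 0 0 -0.2 0 1; 0 0 0 0 1; 0 0 0 0 1; 0 0 0 0 1"

```text
time_s: 92.45
tool_pos: [0.5132, 0.406, 0.1839]
orientation: [[-0.05, -0.999, -0.004], [-0.999, 0.05, -0.005], [0.005, 0.004, -1.0]]
force: [1.2, -0.2, -1.0]
grip_width: 0.683
```

Inside the uprights without contact; continuing down.

Request:
drive_tool:
  motion: "0 0 -0.5 0 1; 0 0 -0.6 0 1; 0 0 -0.6 0 1; 0 0 -0.5 0 1; 0 0 -0.3 0 1; 0 0 0 0 1; 0 0 0 0 1; 0 0 0 0 1"

```text
time_s: 93.45
tool_pos: [0.5133, 0.4061, 0.079]
orientation: [[-0.05, -0.999, -0.002], [-0.999, 0.05, -0.004], [0.004, 0.002, -1.0]]
force: [0.0, 0.7, -0.8]
grip_width: 0.683
```

Request:
drive_tool:
  motion: "0 0 -0.3 0 1; 0 0 -0.2 0 1; 0 0 -0.1 0 1; 0 0 0 0 1; 0 0 0 0 1; 0 0 0 0 1; 0 0 0 0 1; 0 0 0 0 1"

```text
time_s: 94.45
tool_pos: [0.5139, 0.4067, 0.0552]
orientation: [[-0.05, -0.999, 0.0], [-0.999, 0.05, -0.002], [0.002, -0.0, -1.0]]
force: [-0.1, 0.3, -0.4]
grip_width: 0.682
```

Request:
drive_tool:
  motion: "0 0 -0.05 0 1; 0 0 0 0 1; 0 0 0 0 1; 0 0 0 0 1; 0 0 0 0 1; 0 0 0 0 1; 0 0 0 0 1; 0 0 0 0 1"

```text
time_s: 95.45
tool_pos: [0.5143, 0.4067, 0.0545]
orientation: [[-0.05, -0.999, 0.001], [-0.999, 0.05, -0.001], [0.001, -0.002, -1.0]]
force: [-0.6, -0.4, 0.0]
grip_width: 0.677
```

Request:
drive_tool:
  motion: "0 0 -0.06 0 1; 0 0 -0.06 0 1; 0 0 0 0 1; 0 0 0 0 -1; 0 0 0 0 -1; 0 0 0 0 -1; 0 0 0 0 -1; 0 0 0 0 -1"

```text
time_s: 96.45
tool_pos: [0.5145, 0.4069, 0.0532]
orientation: [[-0.05, -0.999, 0.003], [-0.999, 0.05, -0.001], [0.001, -0.003, -1.0]]
force: [-0.2, -0.3, -0.4]
grip_width: 0.996
```

Request:
drive_tool:
  motion: "0 0 0.4 0 -1; 0 0 0.8 0 -1; 0 0 1 0 -1; 0 0 1 0 -1; 0 0 1 0 -1; 0 0 1 0 -1; 0 0 0.6 0 -1; 0 0 0 0 -1"

```text
time_s: 97.45
tool_pos: [0.5128, 0.4057, 0.3021]
orientation: [[-0.05, -0.999, 0.01], [-0.999, 0.05, 0.004], [-0.005, -0.01, -1.0]]
force: [-0.2, 0.2, 0.2]
grip_width: 1.001
```

Request:
drive_tool:
  motion: "0 -0.6 0 0.1 -1; 0 -1 0 0.1 -1; 0 -1 0 0.1 -1; 0 -1 0 0.1 -1; 0 -1 0 0.2 -1; 0 -1 0 0.2 -1; 0 -0.5 0 0 -1; 0 0 0 0 -1"

```text
time_s: 98.45
tool_pos: [0.5094, 0.1542, 0.2927]
orientation: [[0.034, -0.999, -0.0], [-0.999, -0.034, 0.0], [-0.0, 0.0, -1.0]]
force: [-0.6, 0.1, 0.7]
grip_width: 0.998
```

```bash
python3 strips.py
```

```text
[ 118  178   34   69 1751] z 0.044 centre [0.5172 0.4062] LxW [np.float64(0.19655885352286892), np.float64(0.08732233405450988)] yaw -2.762548281990615
[ 118  178   34   69 1751] z 0.08 centre [0.5129 0.3965] LxW [np.float64(0.19169950914629993), np.float64(0.08516354402632488)] yaw -2.762548281990605
[ 118  178   34   69 1751] z 0.116 centre [0.5086 0.3869] LxW [np.float64(0.18684016476973117), np.float64(0.08300475399813981)] yaw -2.76254828199059
[0.5094 0.1549 0.2926]
```

```bash
python3 - <<'E'
from h import *
c=look('side','s6.png')
for f in('s5.png','s6.png'):
    im=cv2.imread('pics/'+f);h=cv2.cvtColor(im,cv2.COLOR_BGR2HSV);m=cv2.inRange(h,(78,70,25),(102,255,255));m[:235]=0;m[272:]=0;m[:,:225]=0;m[:,310:]=0
    n,l,s,ce=cv2.connectedComponentsWithStats(m);print(f,[(s[i].tolist(),ce[i].round(1)) for i in range(1,n) if s[i][4]>80])
E
```

```text
s5.png [([237, 244, 58, 20, 991], array([264.4, 253.4]))]
s6.png [([237, 244, 58, 20, 830], array([265.9, 254.2]))]
```

Request:
drive_tool:
  motion: "-0.15 -0.58 0 0 -1; 0 0 0 0 -1; 0 0 -0.7 0 -1; 0 0 -1 0 -1; 0 0 -1 0 -1; 0 0 -1 0 -1; 0 0 -0.5 0 -1; 0 0 0 0 -1"

```text
time_s: 99.55
tool_pos: [0.5023, 0.1432, 0.1174]
orientation: [[0.047, -0.999, -0.002], [-0.999, -0.047, 0.005], [-0.005, 0.002, -1.0]]
force: [0.2, -0.7, -0.2]
grip_width: 0.996
```

Request:
drive_tool:
  motion: "0.03 -0.32 0 -0.1 -1; 0 0 0 0 -1; 0 0 -0.5 0 -1; 0 0 -0.4 0 -1; 0 0 -0.2 0 -1; 0 0 0 0 -1; 0 0 0 0 -1; 0 0 0 0 -1"

```text
time_s: 100.55
tool_pos: [0.505, 0.1309, 0.0737]
orientation: [[0.038, -0.999, 0.003], [-0.999, -0.038, 0.007], [-0.006, -0.003, -1.0]]
force: [-0.6, -0.2, 0.6]
grip_width: 1.003
```

Request:
drive_tool:
  motion: "-0.03 0 -0.5 0 -1; 0 0 -0.5 0 -1; 0 0 -0.3 0 -1; 0 0 -0.1 0 -1; 0 0 0 0 -1; 0 0 0 0 -1; 0 0 0 0 -1; 0 0 0 0 -1"

```text
time_s: 101.55
tool_pos: [0.5044, 0.1311, 0.0155]
orientation: [[0.038, -0.999, 0.005], [-0.999, -0.038, 0.007], [-0.007, -0.006, -1.0]]
force: [0.4, 0.4, 0.8]
grip_width: 1.003
```

```bash
python3 - <<'E'
from h import *
c=look('side');im=c['pixels']
h=cv2.cvtColor(im,cv2.COLOR_BGR2HSV);m=cv2.inRange(h,(78,70,25),(102,255,255));m[:235]=0;m[272:]=0;m[:,:225]=0;m[:,310:]=0
n,l,s,ce=cv2.connectedComponentsWithStats(m);print([(s[i].tolist(),ce[i].round(1)) for i in range(1,n) if s[i][4]>50])
E
```

```text
[([237, 244, 19, 19, 294], array([245.4, 253. ])), ([273, 245, 22, 19, 317], array([283.4, 253.5]))]
```

Request:
drive_tool:
  motion: "0 0 -0.11 0 -1; 0 0 0 0 -1; 0 0 0 0 1; 0 0 0 0 1; 0 0 0 0 1; 0 0 0 0 1; 0 0 0 0 1; 0 0 0 0 1"

```text
time_s: 102.6
tool_pos: [0.5045, 0.131, 0.0109]
orientation: [[0.038, -0.999, 0.006], [-0.999, -0.038, 0.007], [-0.007, -0.006, -1.0]]
force: [0.6, -0.6, -0.3]
grip_width: 0.677
```

Request:
drive_tool:
  motion: "0 0 0.5 0 1; 0 0 0.8 0 1; 0 0 1 0 1; 0 0 1 0 1; 0 0 1 0 1; 0 0 1 0 1; 0 0 1 0 1; 0 0 0.5 0 1"

```text
time_s: 103.6
tool_pos: [0.5002, 0.1305, 0.2865]
orientation: [[0.038, -0.999, -0.003], [-0.999, -0.038, 0.006], [-0.006, 0.003, -1.0]]
force: [0.3, -0.6, -2.0]
grip_width: 0.681
```

Request:
drive_tool:
  motion: "0.03 0.6 0 -0.2 1; 0.03 1 0 -0.2 1; 0.03 1 0 -0.2 1; 0.03 1 0 -0.1 1; 0.03 1 0 -0.1 1; 0.03 1 0 0 1; 0 0.6 0 0 1; 0 0 0 0 1"

```text
time_s: 104.6
tool_pos: [0.5074, 0.3858, 0.2867]
orientation: [[-0.047, -0.999, -0.001], [-0.999, 0.047, 0.005], [-0.005, 0.001, -1.0]]
force: [-0.2, -0.9, -0.4]
grip_width: 0.679
```

Request:
drive_tool:
  motion: "0.15 0.5 0 0 1; 0 0 0 0 1; 0 0 0 0 1; 0 0 -0.5 0 1; 0 0 -0.2 0 1; 0 0 0 0 1; 0 0 0 0 1; 0 0 0 0 1"

```text
time_s: 105.6
tool_pos: [0.5147, 0.4, 0.2616]
orientation: [[-0.052, -0.999, 0.002], [-0.999, 0.052, 0.004], [-0.005, -0.002, -1.0]]
force: [-0.2, -0.1, -0.6]
grip_width: 0.68
```

Request:
drive_tool:
  motion: "-0.02 0.16 0 0 1; 0 0 0 0 1; 0 0 -0.4 0 1; 0 0 -0.4 0 1; 0 0 -0.4 0 1; 0 0 -0.2 0 1; 0 0 0 0 1; 0 0 0 0 1"

```text
time_s: 106.6
tool_pos: [0.5132, 0.4067, 0.2002]
orientation: [[-0.052, -0.999, 0.001], [-0.999, 0.052, 0.003], [-0.003, -0.0, -1.0]]
force: [0.1, 0.1, -1.3]
grip_width: 0.681
```

Request:
drive_tool:
  motion: "0 0 -0.5 0 1; 0 0 -0.6 0 1; 0 0 -0.5 0 1; 0 0 -0.4 0 1; 0 0 -0.1 0 1; 0 0 0 0 1; 0 0 0 0 1; 0 0 0 0 1"

```text
time_s: 107.6
tool_pos: [0.5139, 0.4071, 0.1134]
orientation: [[-0.052, -0.999, 0.004], [-0.999, 0.052, 0.006], [-0.006, -0.004, -1.0]]
force: [-0.3, -0.2, -0.6]
grip_width: 0.68
```

Request:
drive_tool:
  motion: "0 0 -0.3 0 1; 0 0 -0.15 0 1; 0 0 -0.08 0 1; 0 0 0 0 1; 0 0 0 0 1; 0 0 0 0 1; 0 0 0 0 1; 0 0 0 0 1"

```text
time_s: 108.6
tool_pos: [0.5143, 0.4074, 0.0918]
orientation: [[-0.052, -0.999, 0.006], [-0.999, 0.052, 0.007], [-0.007, -0.005, -1.0]]
force: [0.3, -0.2, -1.5]
grip_width: 0.68
```

Request:
drive_tool:
  motion: "0 0 -0.06 0 1; 0 0 -0.06 0 1; 0 0 0 0 1; 0 0 0 0 1; 0 0 0 0 1; 0 0 0 0 1; 0 0 0 0 1; 0 0 0 0 1"

```text
time_s: 109.6
tool_pos: [0.5147, 0.4076, 0.09]
orientation: [[-0.052, -0.999, 0.008], [-0.999, 0.052, 0.008], [-0.009, -0.008, -1.0]]
force: [0.0, -0.3, -0.6]
grip_width: 0.682
```

Request:
drive_tool:
  motion: "0 0 -0.03 0 1; 0 0 0 0 -1; 0 0 0 0 -1; 0 0 0 0 -1; 0 0 0 0 -1; 0 0 0 0 -1; 0 0 0.4 0 -1; 0 0 0.8 0 -1"

```text
time_s: 110.6
tool_pos: [0.5133, 0.4067, 0.1357]
orientation: [[-0.052, -0.999, 0.003], [-0.999, 0.052, 0.005], [-0.005, -0.003, -1.0]]
force: [0.3, -0.4, 0.9]
grip_width: 1.002
```

Request:
drive_tool:
  motion: "0 0 1 0 -1; 0 0 1 0 -1; 0 0 1 0 -1; 0 0 1 0 -1; 0 -0.8 0 0 -1; -0.2 -1 0 0 -1; -0.2 -1 0 0 -1; -0.2 -1 0 0 -1"

```text
time_s: 111.6
tool_pos: [0.4882, 0.2529, 0.3159]
orientation: [[-0.048, -0.999, 0.019], [-0.999, 0.048, 0.014], [-0.015, -0.018, -1.0]]
force: [-0.1, 0.8, -0.8]
grip_width: 0.999
```

Request:
drive_tool:
  motion: "-0.2 -1 0 0 -1; -0.2 -1 0 0 -1; -0.2 -1 0 0 -1; -0.2 -1 0 0 -1; -0.2 -1 0 0 -1; -0.2 -0.8 0 0 -1; 0 0 0 0 -1; 0 0 0 0 -1"

```text
time_s: 112.6
tool_pos: [0.4359, 0.012, 0.3286]
orientation: [[-0.051, -0.998, 0.037], [-0.999, 0.052, 0.015], [-0.017, -0.036, -0.999]]
force: [-0.5, 0.1, 0.5]
grip_width: 0.999
```

```bash
python3 strips.py; python3 chk.py|tail -7; python3 - <<'E'
from h import *
a=look('side')['pixels'][140:350,170:340];b=look('top')['pixels'][140:265,85:395]
a=cv2.resize(a,(340,420));b=cv2.resize(b,(460,186));b=cv2.copyMakeBorder(b,0,420-186,0,0,cv2.BORDER_CONSTANT)
cv2.imwrite('pics/end.png',np.hstack([a,b]))
E
```

```text
[ 113  176   37   71 2079] z 0.044 centre [0.5204 0.4163] LxW [np.float64(0.2010732420002562), np.float64(0.09222182787000595)] yaw -3.092003395433043
[ 113  176   37   71 2079] z 0.08 centre [0.5161 0.4064] LxW [np.float64(0.1961022925350939), np.float64(0.08994191214692766)] yaw -3.0920033954330695
[ 113  176   37   71 2079] z 0.116 centre [0.5117 0.3965] LxW [np.float64(0.19113134306993154), np.float64(0.08766199642384949)] yaw -3.092003395433065
[0.4359 0.0122 0.3286]
[0.436  0.0124 0.3283]
blue 0.205 [310.4 161.4] 184 [ 0.6246 -0.0838]
blue 0.205 [339.8 160.8] 183 [ 0.6254 -0.1592]
blue 0.205 [370.  188.2] 183 [ 0.554  -0.2347]
yellow 0.205 [340.5 189.1] 194 [ 0.5522 -0.1592]
red 0.205 [368.9 160.4] 176 [ 0.6262 -0.2344]
```

View pics/end.png

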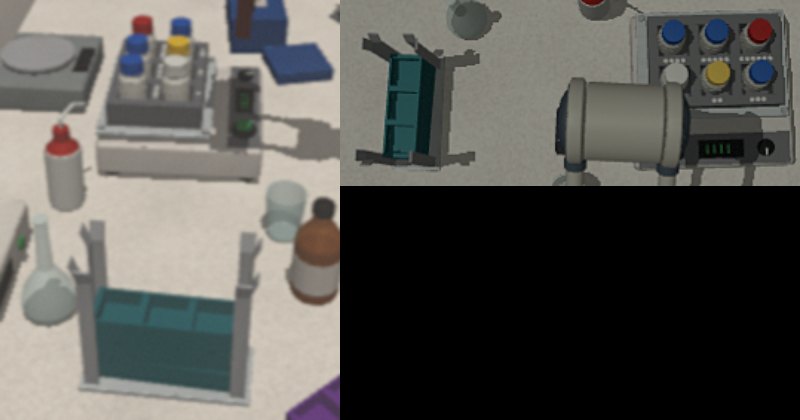

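The picture shows three strips stacked flat between the uprights. All six bottles stand in pocket order (white, yellow, blue / blue, blue, red), and the bystanders near the stand and shaker are undisturbed. I am handing the job in.

```bash
python3 -c "
from rig import bot
print(bot.finish_job())"
```

```text
the job is handed in; nothing more can be done
None
```

The job is done and handed in at about 113 s of the 210 s allowed; the hand-in gives no verdict.

**Bottles:** I loaded white in pocket 1, yellow in 2, the three blue samples in 3, 4 and 5, and red in 6. In the last images the five coloured caps measured within about 3 mm of their pocket centres. The white cap I checked only by eye; it stands in pocket 1.

**Button:** I pressed it against its stop, with about 56 N on the fingertips, and released it after all the bottles were in. I had no direct reading of its travel. In the side views it looked up again.

**Strips:** Both were lowered onto the single strip already in the stand until they stopped sinking, then let go. The last look shows a flat stack of three between the uprights. The top strip's apparent length (191 mm) fits its expected height. The stand centre from the two cameras disagreed by a few millimetres, so I aimed between them, well inside the 18 mm allowed.

**What went wrong on the way:**
- The yellow bottle brushed the blank's cap while descending. I lifted it, moved over and placed it properly; the blank stayed in pocket 1.
- The tool slowly tilted to about 0.1 rad over many moves. Short up-and-down moves took most of it out before the red bottle, and it was nearly upright for the strips.

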